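# Pack ceramic rods into interlocking bake-out trays

### The job

Pack the ceramic rods for bake-out, carrying the trays empty: first set the tall tray on the steel carrier with all four feet fully down inside the corner guides, then stand every long rod from the rack end-down in a cell of its own in that tray. Next stack the shallow tray on the tall one so that its four feet sit fully home in the corner guides, and only then stand every short rod in a cell of its own in the shallow tray. Leave the other things on the bench where they are.

Things in the scene. Friction and masses are not known exactly. Their poses are not given: they have to be found in the camera images.
- carrier_seat (a point): Fixed dark steel base plate 150 (x) x 190 (y) x 8 mm; place and turn vary. Four corner columns 16 mm square at x +-50, y +-70 mm, tops 20 mm over the bench, each with two thin guide plates outside, leaning out 20 deg, rising 15 mm above its top, that lead a tray's foot onto it (play 2 mm a side at the bottom, catch 7 mm at the rim). Point: plate's centre at column-top height; z up.
- lower_grip (a point): Tall loose tray, 0.45 kg, 136 (x) x 176 (y) mm over all, upright on bench. Feet 14 mm square, 10 high, at x +-50, y +-70; floor top 15 over feet undersides; columns above the feet, tops at 135, guide plates as on the carrier. Point: centre of the handle bar (60 x, 14 y, 16 z mm), 123 above feet undersides, over the centre of mass; pinch along y. Seated: 123 mm over carrier_seat, aligned or half turned.
- lower_c0 (a point): Cell 0 of the tall tray: grey, square, open-topped, 20 mm wide inside, 3 mm walls, 50 mm deep, on the tray floor at x = -18, y = -50 mm from the tray's centre. Point on the cell's axis, 55 mm above its floor: where the middle of a standing long rod belongs.
- lower_c1 (a point): Cell 1 of the tall tray: grey, square, open-topped, 20 mm wide inside, 3 mm walls, 50 mm deep, on the tray floor at x = -18, y = 50 mm from the tray's centre. Point on the cell's axis, 55 mm above its floor: where the middle of a standing long rod belongs.
- lower_c2 (a point): Cell 2 of the tall tray: grey, square, open-topped, 20 mm wide inside, 3 mm walls, 50 mm deep, on the tray floor at x = 18, y = -50 mm from the tray's centre. Point on the cell's axis, 55 mm above its floor: where the middle of a standing long rod belongs.
- lower_c3 (a point): Cell 3 of the tall tray: grey, square, open-topped, 20 mm wide inside, 3 mm walls, 50 mm deep, on the tray floor at x = 18, y = 50 mm from the tray's centre. Point on the cell's axis, 55 mm above its floor: where the middle of a standing long rod belongs.
- upper_grip (a point): Shallow loose tray, 0.38 kg, 136 (x) x 176 (y) mm over all, upright on bench. Feet 14 mm square, 10 high, at x +-50, y +-70; floor top 15 over feet undersides; columns above the feet, tops at 97, guide plates as on the carrier. Point: centre of the handle bar (60 x, 14 y, 16 z mm), 85 above feet undersides, over the centre of mass; pinch along y. Seated: 97 mm over lower_grip, aligned or half turned.
- upper_c0 (a point): Cell 0 of the shallow tray: grey, square, open-topped, 20 mm wide inside, 3 mm walls, 30 mm deep, on the tray floor at x = -18, y = -50 mm from the tray's centre. Point on the cell's axis, 35 mm above its floor: where the middle of a standing short rod belongs.
- upper_c1 (a point): Cell 1 of the shallow tray: grey, square, open-topped, 20 mm wide inside, 3 mm walls, 30 mm deep, on the tray floor at x = -18, y = 50 mm from the tray's centre. Point on the cell's axis, 35 mm above its floor: where the middle of a standing short rod belongs.
- upper_c2 (a point): Cell 2 of the shallow tray: grey, square, open-topped, 20 mm wide inside, 3 mm walls, 30 mm deep, on the tray floor at x = 18, y = -50 mm from the tray's centre. Point on the cell's axis, 35 mm above its floor: where the middle of a standing short rod belongs.
- upper_c3 (a point): Cell 3 of the shallow tray: grey, square, open-topped, 20 mm wide inside, 3 mm walls, 30 mm deep, on the tray floor at x = 18, y = 50 mm from the tray's centre. Point on the cell's axis, 35 mm above its floor: where the middle of a standing short rod belongs.
- rack_mid (a point): Grey rod rack, fixed, place and turn vary: 144 (x) x 106 (y) mm, two rows (y +-33 mm) of four square pockets (x +-16, +-48 mm), 18 mm wide, 25 mm deep, floor 6 mm above the bench. Long and short rods stand in it in mixed order, some pockets empty. Point: its centre at the pocket rims, 31 mm above the bench. Most finger room when closing along its y.
- long0_mid (a point): Long white ceramic rod, 14 mm diameter, 110 mm long, about 66 g, standing upright in the rack at the start; may be absent. The point is half-way along it; z is the rod's axis.
- long1_mid (a point): Long white ceramic rod, 14 mm diameter, 110 mm long, about 66 g, standing upright in the rack at the start; may be absent. The point is half-way along it; z is the rod's axis.
- long2_mid (a point): Long white ceramic rod, 14 mm diameter, 110 mm long, about 66 g, standing upright in the rack at the start; may be absent. The point is half-way along it; z is the rod's axis.
- long3_mid (a point): Long white ceramic rod, 14 mm diameter, 110 mm long, about 66 g, standing upright in the rack at the start; may be absent. The point is half-way along it; z is the rod's axis.
- short0_mid (a point): Short white ceramic rod, 14 mm diameter, 70 mm long, about 42 g, standing upright in the rack at the start; may be absent. The point is half-way along it; z is the rod's axis.
- short1_mid (a point): Short white ceramic rod, 14 mm diameter, 70 mm long, about 42 g, standing upright in the rack at the start; may be absent. The point is half-way along it; z is the rod's axis.
- short2_mid (a point): Short white ceramic rod, 14 mm diameter, 70 mm long, about 42 g, standing upright in the rack at the start; may be absent. The point is half-way along it; z is the rod's axis.
- flange: Bystander, to be left alone: steel disc flange, 76 mm diameter, 13 mm high. Origin at its underside's centre.
- gasket: Bystander, to be left alone: flat copper ring, 48 mm diameter, 5 mm high. Origin at its underside's centre.
- bottle: Bystander, to be left alone: small amber bottle, 36 mm diameter, 75 mm high. Origin at its underside's centre.
- spool: Bystander, to be left alone: copper spool, 52 mm diameter, 30 mm high. Origin at its underside's centre.
- wrench: Bystander, to be left alone: wrench, 160 mm long, lying flat along its x. Origin near its middle, at its underside.
Things that resemble listed ones, but are neither listed nor needed, are in the scene too. What is shaped like the part that bears lower_grip but green or yellow is not meant. Leave any red look-alike of the part that bears upper_grip alone.

How it is judged:
By the outcome, as a careful person would: the job done as asked, in the order asked, and still so for the second after the job is handed in, with the robot touching nothing.
Of long0, long1, long2, long3 only 2 to 4 are there at a start; the rules pass over those that are not, and their reading is None.
Of short0, short1, short2 only 2 to 3 are there at a start; the rules pass over those that are not, and their reading is None.
At some moment in a run one of upper may be knocked a few centimetres aside while the robot is not near it.
It also fails if it takes over 210 s, if anything falls off the work surface, if the arm or the gripper's body presses on something with over 40 N, if the wrist force passes 120 N, or if a joint passes its speed limit or range.

### The arm

A 6-joint arm with a two-finger parallel gripper is mounted at the origin on the work surface. World frame = base frame: x ahead of the robot, y to its left, z up, the work surface at z = 0. Lengths are in m, angles in rad, forces in N, time in s.
With the tool pointing down it reaches from about 0.35 to 0.775 m from the base axis. Payload 5.5 kg.
Tool frame: the origin (TCP) lies midway between the tips of the shut fingers; the grasp point (between the pads) lies 19 mm behind it; z points along the fingers, x is the direction in which the jaws open and shut, and the axes are right-handed (so a half turn about z gives the same grasp; the last joint's range is limited). The gripper opens to 85 mm and grips with 20 to 120 N. Pads are 22 mm wide; open, the fingers measure 114 mm over their backs; the gripper's body (76 mm by 85 mm) begins 54 mm behind the grasp point. The pads swing forward as they close: fully open they stand 13 mm farther back than shut.
Start: joints at [1.126, 0.313, 0.046, 1.304, 0, 1.431], TCP at [0.173, 0.549, 0.231] pointing down, gripper open.
Joint ranges: [-2.76, 2.76], [-0.86, 1.69], [-1.03, 1.26], [-2.2, 2.34], [-1.47, 1.5], [-3.14, 3.14]. Speed limits (rad/s): [2.57, 2.57, 3.14, 3.14, 3.14, 3.14].

### API

Orientations are given as a unit quaternion [w, x, y, z].
In Python, from workcell import env gives the robot as it stands. The module is installed in compiled form; this text tells all that it offers.
- The arm moves only by the tool apply_moves, never from a script. Its argument "moves" is a list of rows, each a list of 3 entries, a list of its own where there are three numbers: the shift along the tool's x, y, z in cm, then the turn about the tool's z in degrees, then the opening, from 0 (shut) to 1 (fully open). In form: [[[x, y, z], yaw, gripper], ...]. A call has exactly 10 rows; each row is the pose to reach, as a shift and turn from the pose commanded when the call began, along the tool's axes at that moment; what a row does not reach only later rows make up. A row lasts 1/8 s, in which the tool goes at most 62.5 mm and 10.7 degrees, less where a joint would pass 70% of its speed; a pose out of reach is approached as far as the arm can. A call with a gripper value outside its range is refused whole. The fingers move at their own pace and stop on an object; "squeeze" is the grip in N (left out, the last holds). Time passes only in rows, so rows that repeat a pose let the fingers close, or fill a call up. It gives the time, the measured TCP pose, the force and the opening at its end, in the units of the state.
- env.get_state(): the state, without advancing time (a new reading comes with each control period).
- env.read_camera(name): name is "scene" or "side" or "wrist"; returns a dict with "pixels" (420x560x3 uint8, red, green, blue), "fov_y" (degrees; the focal length in pixels is half the picture's height over the tangent of half this angle, whatever the lens; pixels are square), "cx", "cy" (the principal point, pixels), "dist" ([k1, k2, p1, p2, k3] as OpenCV has them; the pictures are not rectified), "world_from_camera" (4x4, takes a point from camera to world coordinates); the wrist camera has in their place "hand_eye" (4x4, takes a point from camera to tool coordinates, whose origin is the TCP and whose axes are the tool frame's). Camera axes: x right, y down, z forward; pixel columns grow to the right and rows downward; lengths in m; the calibration is good to about 2 mm. A picture is of the moment at which its call begins: read the wrist's pose just before it. There is no depth.
- env.hand_in(): hands the job in, once; it reports no verdict.
The state is a dict: "clock": time; "joint_pos": joint angles; "qvel": joint speeds; "tau": joint torques, N m; "tcp_pos": TCP position; "orientation": TCP orientation; "wrist_force": force on the tool from outside, world axes, zero at the start; "ft_torque": the same for the moment, N m; "finger_gap": finger opening in m.
Only numpy, scipy, OpenCV 4.12 (cv2) and the standard library are available. Lean on these libraries where they do the work, as an engineer would, in place of code of your own. Each camera call takes 0.05 s, during which the arm holds its last target.

## Working session

There is one attempt and no reset: what is moved stays moved. The work goes in short steps, Python scripts to look and compute and a tool call to move; the robot and the scene stay as the last step left them, time stands still between calls to the robot, and variables do not carry over. Pictures are saved under pics/ and viewed, and the job is handed in when it is done.

Besides the shell and the picture viewer there is one more tool, called after "Request:" as name(argument=value, ...) on one line, values as JSON. apply_moves: Moves the arm, as the interface text tells. Its arguments: {"type":"object","properties":{"moves":{"type":"array","items":{"type":"array"}},"squeeze":{"type":"number"}},"required":["moves"]}

```bash
ls; mkdir -p pics; python3 - <<'E'
from workcell import env
import cv2,numpy as np
s=env.get_state(); print(s)
for n in ["scene","side","wrist"]:
    c=env.read_camera(n); cv2.imwrite(f"pics/{n}0.png",c["pixels"][:,:,::-1])
    print(n,{k:v for k,v in c.items() if k!="pixels"})
E
```

```text
pics
{'clock': 0.0, 'joint_pos': array([1.12641797e+00, 3.13986800e-01, 4.49627037e-02, 1.30361255e+00,
       8.80848319e-06, 1.43119817e+00]), 'qvel': array([-0.0005777 ,  0.00103603,  0.00040358, -0.00013499, -0.00016677,
        0.001565  ]), 'tau': array([ 9.17564867e-04, -4.80622923e+01,  2.98534817e+01,  1.94157095e-02,
       -7.55773181e-05,  4.32588408e-06]), 'tcp_pos': array([0.17232613, 0.54802033, 0.23040997]), 'orientation': array([ 4.31937268e-04,  8.06251331e-01,  5.91572434e-01, -8.12490390e-04]), 'wrist_force': array([-0.47383994, -0.64495408, -0.81630303]), 'ft_torque': array([-0.05212928, -0.04066022, -0.00314166]), 'finger_gap': 0.08544793605187438}
scene {'fov_y': 43.130568255701355, 'cx': 283.936143635142, 'cy': 214.252767161148, 'dist': array([-0.12893589,  0.        ,  0.        ,  0.        ,  0.        ]), 'world_from_camera': array([[ 0.8378557 ,  0.41041748, -0.35993793,  1.0448052 ],
       [ 0.54577096, -0.64365601,  0.53650815, -0.90992274],
       [-0.01148389, -0.64596009, -0.7632848 ,  1.28888368],
       [ 0.        ,  0.        ,  0.        ,  1. 
[... 262 characters left out ...]
[-0.60618882, -0.4696634 ,  0.6418344 , -0.84203406],
       [ 0.01724482, -0.81458545, -0.57978717,  0.80561539],
       [ 0.        ,  0.        ,  0.        ,  1.        ]])}
wrist {'fov_y': 61.612865413062124, 'cx': 280.0031470240012, 'cy': 210.32002923116497, 'dist': array([-0.07724153,  0.        ,  0.        ,  0.        ,  0.        ]), 'hand_eye': array([[ 9.99999963e-01,  2.59701480e-04,  7.52422743e-05,
        -6.44133175e-04],
       [-2.70121988e-04,  9.47382944e-01,  3.20102303e-01,
        -8.28545880e-02],
       [ 1.18477946e-05, -3.20102312e-01,  9.47382979e-01,
        -1.40965374e-01],
       [ 0.00000000e+00,  0.00000000e+00,  0.00000000e+00,
         1.00000000e+00]])}
```

View pics/scene0.png

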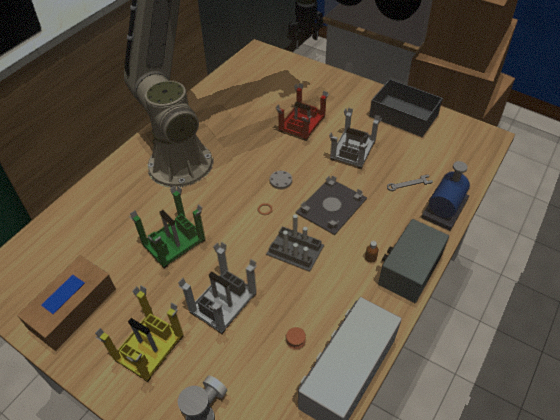

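View pics/side0.png

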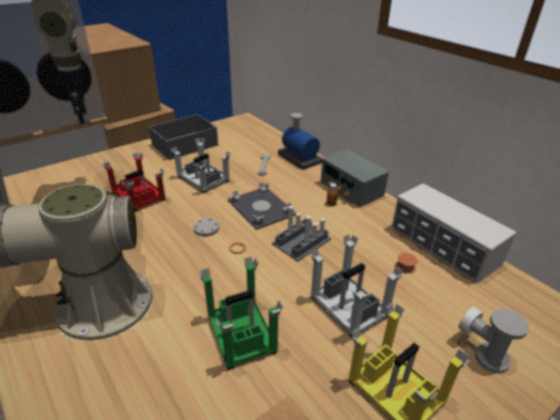

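View pics/wrist0.png

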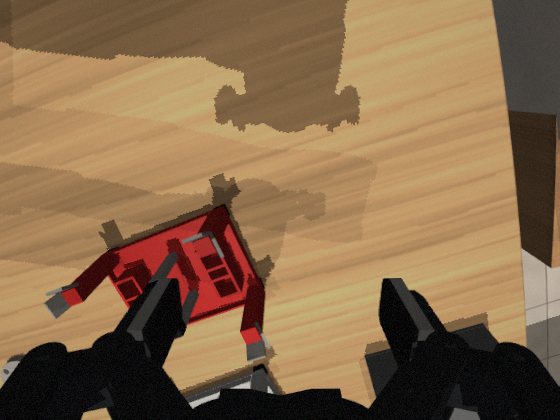

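```bash
cat > h.py <<'E'
from workcell import env
import cv2,numpy as np
from scipy.spatial.transform import Rotation as Ro
from scipy.optimize import least_squares
def Kd(c):
    f=210/np.tan(np.radians(c["fov_y"]/2)); return np.array([[f,0,c["cx"]],[0,f,c["cy"]],[0,0,1]]),np.asarray(c["dist"],float)
def tool():
    s=env.get_state(); T=np.eye(4); q=s["orientation"]; T[:3,:3]=Ro.from_quat([q[1],q[2],q[3],q[0]]).as_matrix(); T[:3,3]=s["tcp_pos"]; return T,s
def shot(n,name=None,crop=None,scale=1):
    T,_=tool(); c=env.read_camera(n)
    c["W"]=T@c["hand_eye"] if n=="wrist" else c["world_from_camera"]
    if name:
        im=c["pixels"][:,:,::-1]
        cv2.imwrite(f"pics/{name}.png",im)
        np.savez(f"pics/{name}.npz",**{k:v for k,v in c.items()})
    return c
def load(name):
    d=np.load(f"pics/{name}.npz"); return {k:(d[k] if d[k].shape else float(d[k])) for k in d.files if k!="hand_eye"}
def crop(name,x0,y0,x1,y1,s,out,im=None):
    im=cv2.imread(f"pics/{name}.png")if im is None else im
    im=cv2.resize(im[y0:y1,x0:x1],None,fx=s,fy=s,interpolation=cv2.INTER_CUBIC)
    for x in range((x0+9)//10*10,x1,10):
        if x%20==0: cv2.putText(im,str(x),(int((x-x0)*s),10),0,.35,(0,0,255),1); cv2.line(im,(int((x-x0)*s),12),(int((x-x0)*s),18),(0,0,255),1)
    for y in range((y0+9)//10*10,y1,10):
        if y%20==0: cv2.putText(im,str(y),(0,int((y-y0)*s)+4),0,.35,(0,0,255),1)
    cv2.imwrite(f"pics/{out}.png",im)
def proj(c,P):
    K,d=Kd(c); Wi=np.linalg.inv(c["W"]); P=np.atleast_2d(np.asarray(P,float))
    return cv2.projectPoints(P,cv2.Rodrigues(Wi[:3,:3])[0],Wi[:3,3],K,d)[0].reshape(-1,2)
def unproj(c,uv,z):
    K,d=Kd(c); r=cv2.undistortPoints(np.array(uv,float).reshape(-1,1,2),K,d).reshape(-1,2)
    r=np.c_[r,np.ones(len(r))]@c["W"][:3,:3].T; o=c["W"][:3,3]; return o+r*((z-o[2])/r[:,2])[:,None]
def place(p,P):  # p=x,y,yaw ; P model pts
    P=np.atleast_2d(np.asarray(P,float)); R=Ro.from_euler('z',p[2]).as_matrix(); return P@R.T+[p[0],p[1],0]
def fit(obs,p0): # obs list (cam, modelpts, uv)
    def f(p): return np.concatenate([(proj(c,place(p,P))-np.array(uv,float)).ravel() for c,P,uv in obs])
    r=least_squares(f,p0,loss='soft_l1'); return r.x,r.fun
def overlay(c,out,sets,cropbox=None,s=1):
    im=np.ascontiguousarray(c["pixels"][:,:,::-1]).astype(np.uint8)
    x0,y0,x1,y1=cropbox or (0,0,560,420)
    im=cv2.resize(im[y0:y1,x0:x1],None,fx=s,fy=s,interpolation=cv2.INTER_CUBIC)
    for P,col in sets:
        for u in proj(c,P): cv2.circle(im,(int((u[0]-x0)*s),int((u[1]-y0)*s)),3,col,1)
    cv2.imwrite(f"pics/{out}.png",im)
def move_for(target_xyz,yaw=None):
    """delta in tool axes (cm) and yaw (deg, about tool z) from measured pose. yaw = world angle of tool x"""
    T,s=tool(); R=T[:3,:3]; d=R.T@(np.array(target_xyz)-T[:3,3])*100
    cur=np.arctan2(R[1,0],R[0,0]); out=[round(float(v),2) for v in d]
    if yaw is not None:
        dy=np.degrees(yaw-cur); dy=(dy+90)%180-90
        return out, round(float(-dy),1), "j6",round(float(s["joint_pos"][5]),2)
    return out,np.degrees(cur)
E
python3 - <<'E'
from h import *
for n in ["scene","side"]:
    shot(n,n+"1")
c=load("scene1"); s=load("side1")
for nm,uv,uv2,z in [("carrier",(332,203),(261,206),.01),("talltray",(222,290),(350,300),.02),("rack",(296,243),(302,232),.02),("upper",(355,145),(203,170),.02),("red",(302,118),(135,190),.02),("green",(172,235),(240,330),.02)]:
    print(nm,unproj(c,[uv],z)[0].round(3),unproj(s,[uv2],z)[0].round(3))
print(tool()[0].round(3))
crop("scene1",165,160,395,340,3.4,"sc_c"); crop("side1",130,120,420,340,2.7,"sd_c")
E
```

```text
carrier [0.546 0.112 0.01 ] [0.539 0.104 0.01 ]
talltray [ 0.452 -0.345  0.02 ] [ 0.475 -0.366  0.02 ]
rack [ 0.538 -0.093  0.02 ] [ 0.551 -0.089  0.02 ]
upper [0.483 0.385 0.02 ] [0.493 0.402 0.02 ]
red [0.247 0.41  0.02 ] [0.245 0.415 0.02 ]
green [ 0.203 -0.272  0.02 ] [ 0.21  -0.283  0.02 ]
[[ 0.3    0.954 -0.     0.172]
 [ 0.954 -0.3   -0.001  0.548]
 [-0.001 -0.    -1.     0.231]
 [ 0.     0.     0.     1.   ]]
```

View pics/sc_c.png

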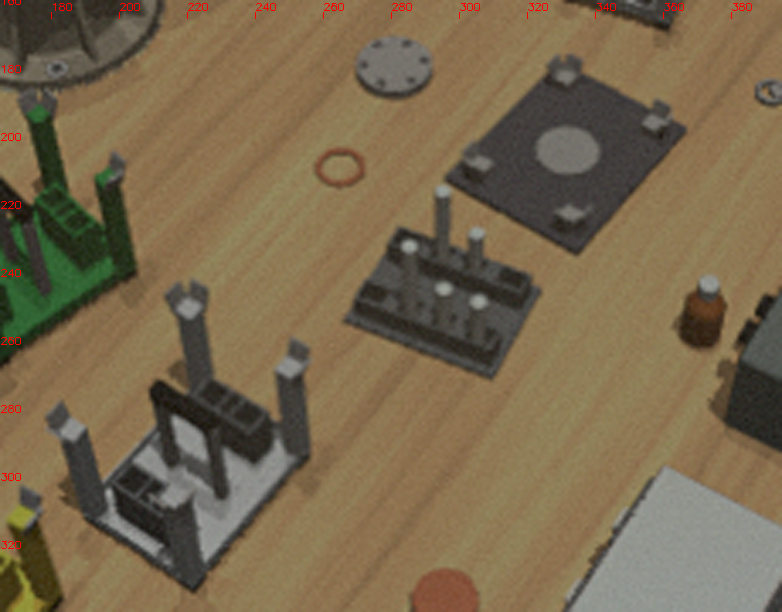

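View pics/sd_c.png

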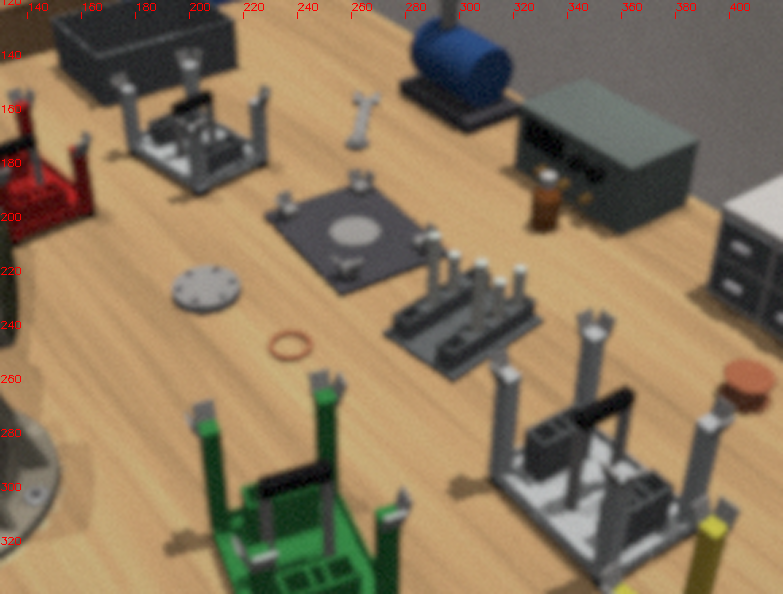

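```bash
cat >> h.py <<'E'
from itertools import permutations
def fitrect(views,hx,hy,z):
    """views: list of (cam, uv list). tries assignments in each view"""
    M=np.array([[sx*hx,sy*hy,z] for sx in(-1,1) for sy in(-1,1)])
    best=None
    X=[unproj(c,uv,z) for c,uv in views]
    ctr=np.mean([x.mean(0) for x in X],0)
    for a in np.radians(np.arange(-90,90,10)):
        obs=[]
        for (c,uv),x in zip(views,X):
            G=place([ctr[0],ctr[1],a],M); uv=np.array(uv)
            if len(uv)<4:
                idx=[int(np.argmin(np.linalg.norm(G-q,axis=1))) for q in x]
            else:
                from scipy.optimize import linear_sum_assignment as L
                idx=L(np.linalg.norm(x[:,None]-G[None],axis=2))[1]
            obs.append((c,M[idx],uv))
        p,r=fit(obs,[ctr[0],ctr[1],a]); e=np.abs(r).mean()
        if best is None or e<best[1]: best=(p,e,r)
    return best
E
python3 - <<'E'
from h import *
c=load("scene1"); s=load("side1")
def rep(nm,uv,uv2,z):
    for v in ([(c,uv)],[(s,uv2)],[(c,uv),(s,uv2)]):
        p,e,r=fitrect(v,.05,.07,z); print(nm,p[:2].round(4),np.degrees(p[2]).round(1),"res",e.round(2),np.abs(r).max().round(2))
S=lambda L:[(165+a/3.4,160+b/3.4) for a,b in L]
D=lambda L:[(130+a/2.7,120+b/2.7) for a,b in L]
rep("tall",S([(190,307),(292,367),(70,430),(177,493)]),D([(508,372),(595,334),(711,422),(612,475)]),.135)
rep("carrier",S([(565,75),(655,125),(478,163),(572,215)]),D([(287,204),(360,183),(347,268),(428,240)]),.02)
rods=S([(443,191),(477,234),(409,246),(443,289),(478,302)])
for z in (.116,.076): print(unproj(c,rods,z).round(3))
rs=D([(433,238),(455,255),(482,265),(498,285),(520,270)])
for z in (.116,.076): print("side",unproj(s,rs,z).round(3))
# rack base corners? 
print(unproj(c,S([(348,320),(492,377),(540,292),(398,230)]),.006).round(3))
E
```

```text
tall [ 0.4744 -0.3686] -1.8 res 0.41 1.14
tall [ 0.4665 -0.3698] -4.2 res 0.67 1.36
tall [ 0.471  -0.3688] -2.8 res 0.91 3.31
carrier [0.5483 0.1069] -4.7 res 0.49 0.87
carrier [0.5424 0.1078] -4.6 res 0.85 2.54
carrier [0.5462 0.108 ] -4.7 res 0.84 1.92
[[ 0.523 -0.074  0.116]
 [ 0.572 -0.098  0.116]
 [ 0.531 -0.139  0.116]
 [ 0.579 -0.162  0.116]
 [ 0.61  -0.158  0.116]]
[[ 0.506 -0.045  0.076]
 [ 0.556 -0.071  0.076]
 [ 0.514 -0.113  0.076]
 [ 0.563 -0.136  0.076]
 [ 0.595 -0.132  0.076]]
side [[ 0.512 -0.078  0.116]
 [ 0.512 -0.115  0.116]
 [ 0.523 -0.144  0.116]
 [ 0.514 -0.179  0.116]
 [ 0.548 -0.173  0.116]]
side [[ 0.549 -0.034  0.076]
 [ 0.548 -0.073  0.076]
 [ 0.56  -0.104  0.076]
 [ 0.551 -0.14   0.076]
 [ 0.587 -0.134  0.076]]
[[ 0.483 -0.165  0.006]
 [ 0.621 -0.148  0.006]
 [ 0.609 -0.048  0.006]
 [ 0.465 -0.057  0.006]]
```

```bash
python3 - <<'E'
from h import *
print(move_for([.38,.25,.32],np.radians(86)))
print(move_for([.43,.0,.34],np.radians(86)))
E
```

```text
([-22.24, 28.75, -8.9], -13.5, 'j6', 1.43)
([-44.58, 41.02, -10.88], -13.5, 'j6', 1.43)
```

Request:
apply_moves(moves=[[[-22.2,28.8,-8.9],-6,1],[[-22.2,28.8,-8.9],-13.5,1],[[-22.2,28.8,-8.9],-13.5,1],[[-22.2,28.8,-8.9],-13.5,1],[[-22.2,28.8,-8.9],-13.5,1],[[-44.6,41.0,-10.9],-13.5,1],[[-44.6,41.0,-10.9],-13.5,1],[[-44.6,41.0,-10.9],-13.5,1],[[-44.6,41.0,-10.9],-13.5,1],[[-44.6,41.0,-10.9],-13.5,1]])

```text
clock: 1.5
tcp_pos: [0.4299, -0.0016, 0.3407]
orientation: [0.0, 0.731, 0.682, 0.0]
wrist_force: [0.7, 0.3, -0.3]
finger_gap: 0.0853
```

```bash
python3 - <<'E'
from h import *
c=shot("wrist","w1"); T,s=tool(); print(s["tcp_pos"],np.degrees(np.arctan2(T[1,0],T[0,0])),np.abs(s["qvel"]).max(), s["wrist_force"])
E
```

```text
[ 0.43235529 -0.00837863  0.34081773] 85.62019525514364 0.2042423716744517 [ 3.58522915 -4.34226603  1.10061627]
```

View pics/w1.png

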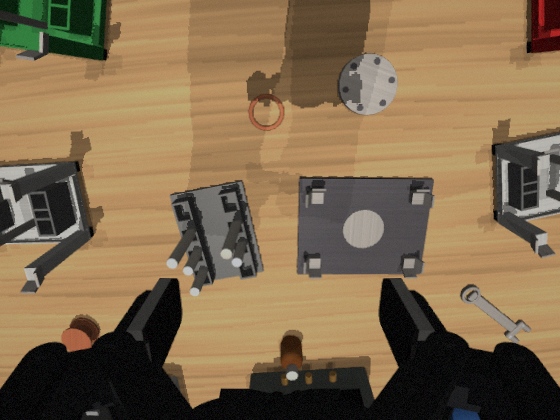

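```bash
python3 - <<'E'
from h import *
T,s=tool(); print(s["tcp_pos"],s["clock"])
c=shot("wrist","w2"); T,s=tool(); print(s["tcp_pos"],np.abs(s["qvel"]).max())
crop("w2",155,160,275,310,5,"w2r");crop("w2",285,165,445,285,5,"w2c")
E
```

```text
[ 0.43235529 -0.00837863  0.34081773] 1.55
[ 0.43136318 -0.00497767  0.3403896 ] 0.09692360759791976
```

View pics/w2r.png

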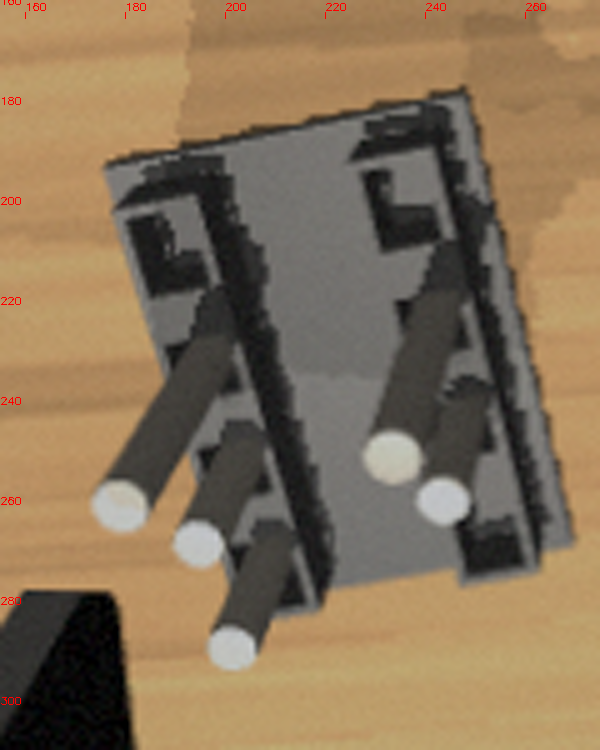

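View pics/w2c.png

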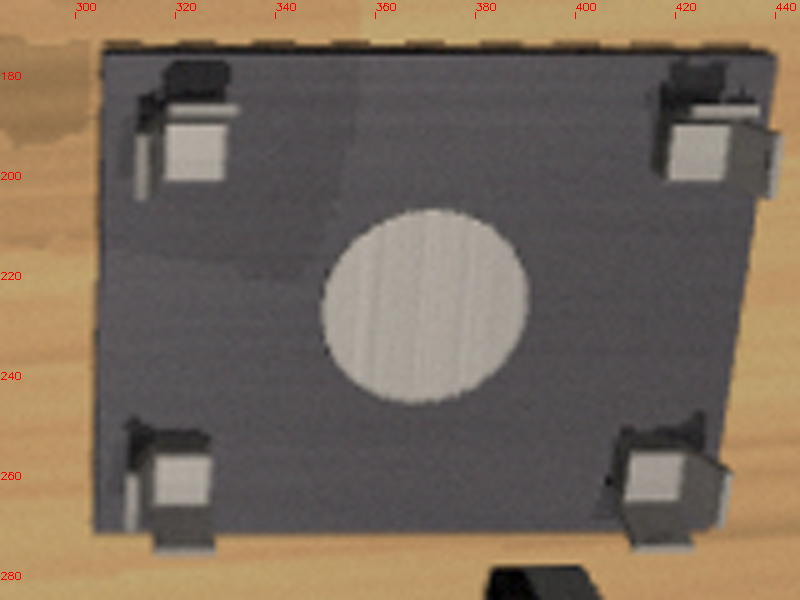

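```bash
cat > meas.py <<'E'
from h import *
c=load("scene1"); s=load("side1"); w=load("w2")
S=lambda L:[(165+a/3.4,160+b/3.4) for a,b in L]
D=lambda L:[(130+a/2.7,120+b/2.7) for a,b in L]
W=lambda L:[(155+a/5,160+b/5) for a,b in L]
cs=S([(565,75),(655,125),(478,163),(572,215)]);cd=D([(287,204),(360,183),(347,268),(428,240)])
cw=[(324.2,195.4),(424.6,195.4),(321.4,260.6),(416,260.2)]
for v in ([(w,cw)],[(w,cw),(c,cs),(s,cd)]):
    p,e,r=fitrect(v,.05,.07,.02); print("carrier",p.round(4),np.degrees(p[2]).round(2),e.round(2))
E
cat > meas2.py <<'E'
from meas import *
M=[]; uv=[]
P=[(-48,-33,31),(-48,33,31),(48,33,31)]; U=W([(170,248),(403,205),(498,548)])
Pr=[(-16,-33,116),(16,-33,76),(48,-33,76),(-16,33,116),(16,33,76)]; Ur=W([(120,505),(198,543),(232,648),(392,457),(443,500)])
Us=S([(409,246),(443,289),(478,302),(443,191),(477,234)]); Ud=D([(482,265),(498,285),(520,270),(433,238),(455,255)])
A=lambda L:np.array(L)/1000.
for o in ([(w,A(P),U)],[(w,A(P+Pr),U+Ur)],[(c,A(Pr),Us)],[(s,A(Pr),Ud)],[(w,A(P+Pr),U+Ur),(c,A(Pr),Us),(s,A(Pr),Ud)]):
    p,r=fit(o,[.55,-.1,.15]); print("rack",p.round(4),np.degrees(p[2]).round(2),np.abs(r).mean().round(2))
print(place(p,A(Pr)).round(4))
for u,q in zip(Ur,Pr): print(q,unproj(w,[u],q[2]/1000)[0].round(4))
E
python3 meas2.py
```

```text
carrier [ 0.5437  0.1117 -0.0735] -4.21 0.21
carrier [ 0.5441  0.1113 -0.0745] -4.27 0.75
rack [ 0.5369 -0.0994  0.14  ] 8.02 1.59
rack [ 0.5385 -0.1005  0.1262] 7.23 0.78
rack [ 0.5433 -0.1049  0.1144] 6.55 0.08
rack [ 0.5337 -0.1088  0.1263] 7.24 0.35
rack [ 0.539  -0.1009  0.1222] 7.0 1.01
[[ 0.5271 -0.1356  0.116 ]
 [ 0.5589 -0.1317  0.076 ]
 [ 0.5907 -0.1278  0.076 ]
 [ 0.5191 -0.0701  0.116 ]
 [ 0.5509 -0.0662  0.076 ]]
(-16, -33, 116) [ 0.5268 -0.1352  0.116 ]
(16, -33, 76) [ 0.5586 -0.1311  0.076 ]
(48, -33, 76) [ 0.5904 -0.1271  0.076 ]
(-16, 33, 116) [ 0.519  -0.0701  0.116 ]
(16, 33, 76) [ 0.5506 -0.066   0.076 ]
```

```bash
python3 - <<'E'
from h import *
c=shot("wrist","w3"); T,s=tool(); print(s["tcp_pos"],np.abs(s["qvel"]).max(),s["clock"])
print(move_for([.43,-.367,.30],np.radians(87)))
E
```

```text
[ 0.43042465 -0.002519    0.34016593] 0.07680340322786179 1.65
([-36.35, 2.72, 4.02], -1.4, 'j6', -0.12)
```

Request:
apply_moves(moves=[[[-36.6,2.5,2],-1.4,1],[[-36.6,2.5,4],-1.4,1],[[-36.6,2.5,4],-1.4,1],[[-36.6,2.5,4],-1.4,1],[[-36.6,2.5,4],-1.4,1],[[-36.6,2.5,4],-1.4,1],[[-36.6,2.5,4],-1.4,1],[[-36.6,2.5,4],-1.4,1],[[-36.6,2.5,4],-1.4,1],[[-36.6,2.5,4],-1.4,1]])

```text
clock: 2.9
tcp_pos: [0.4299, -0.365, 0.301]
orientation: [0.0, 0.722, 0.692, 0.0]
wrist_force: [-0.4, -0.7, -0.3]
finger_gap: 0.0854
```

```bash
python3 - <<'E'
from h import *
c=shot("wrist","w4"); T,s=tool(); print(s["tcp_pos"],np.degrees(np.arctan2(T[1,0],T[0,0])),np.abs(s["qvel"]).max())
E
```

```text
[ 0.42979153 -0.3652319   0.30097611] 87.53534103575936 0.006646652199594391
```

View pics/w4.png

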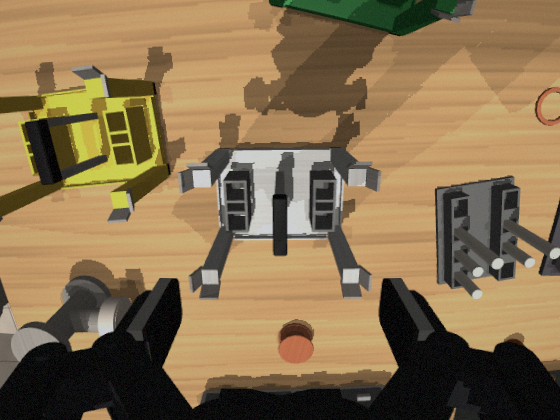

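View pics/w3.png

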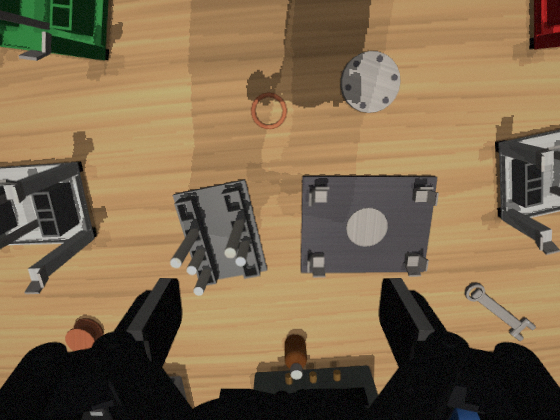

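```bash
python3 - <<'E'
from h import *
crop("w4",175,140,390,305,3.6,"w4c")
E
```

```text
(no output)
```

View pics/w4c.png

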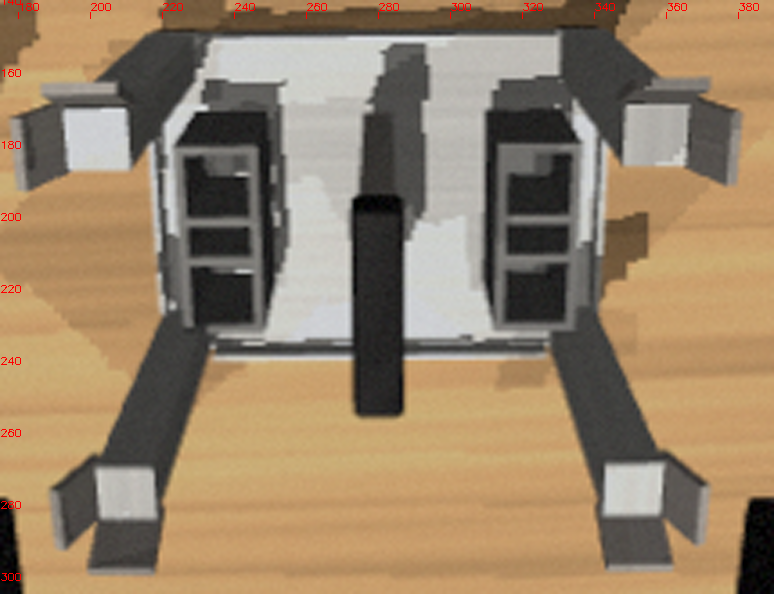

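```bash
python3 - <<'E'
from h import *
w=load("w4"); uv=[(175+a/3.6,140+b/3.6) for a,b in [(97,138),(655,134),(126,492),(633,489)]]
p,e,r=fitrect([(w,uv)],.05,.07,.135); print(p.round(4),np.degrees(p[2]),e,np.abs(r).max())
R=np.degrees(p[2])
# handle top centre
h=[(175+a/3.6,140+b/3.6) for a,b in [(356,212),(400,212),(402,413),(355,413)]]
print(unproj(w,h,.131).round(4), unproj(w,h,.131).mean(0))
# grasp: tcp z = .123-.019 ; 
print(move_for([p[0],p[1],.20],p[2]+np.pi/2))
print(move_for([p[0],p[1],.105],p[2]+np.pi/2))
w=load("w3"); 
E
```

```text
[ 0.4697 -0.3673 -0.0346] -1.980262180685419 0.3434508063487378 0.7033192813053688
[[ 0.4407 -0.3717  0.131 ]
 [ 0.4411 -0.3604  0.131 ]
 [ 0.498  -0.362   0.131 ]
 [ 0.4974 -0.3747  0.131 ]] [ 0.46930299 -0.36717136  0.131     ]
([-0.03, 3.99, 10.1], -0.5, 'j6', -0.8)
([-0.03, 3.98, 19.6], -0.5, 'j6', -0.8)
```

Request:
apply_moves(moves=[[[0,4.0,5],-0.5,1],[[0,4.0,10],-0.5,1],[[0,4.0,14],-0.5,1],[[0,4.0,17],-0.5,1],[[0,4.0,19.6],-0.5,1],[[0,4.0,19.6],-0.5,1],[[0,4.0,19.6],-0.5,0.5],[[0,4.0,19.6],-0.5,0],[[0,4.0,19.6],-0.5,0],[[0,4.0,19.6],-0.5,0]], squeeze=70)

```text
clock: 4.2
tcp_pos: [0.4696, -0.368, 0.1049]
orientation: [0.0, 0.72, 0.694, 0.0]
wrist_force: [0.7, 8.8, 7.7]
finger_gap: 0.0129
```

```bash
python3 - <<'E'
from h import *
c=shot("wrist","w5"); T,s=tool(); print(s["tcp_pos"],np.degrees(np.arctan2(T[1,0],T[0,0])),s["wrist_force"],s["finger_gap"])
print(move_for([.4697,-.3673,.25],np.radians(88.02)))
print(move_for([.5439,.1115,.26],np.radians(90-4.25)))
E
```

```text
[ 0.46962011 -0.36766225  0.10476732] 87.95800360248582 [0.85094522 4.13308824 3.17345108] 0.012871060683668238
([0.05, 0.02, -14.52], -0.1, 'j6', -0.76)
([48.17, 5.73, -15.47], 2.2, 'j6', -0.76)
```

View pics/w5.png

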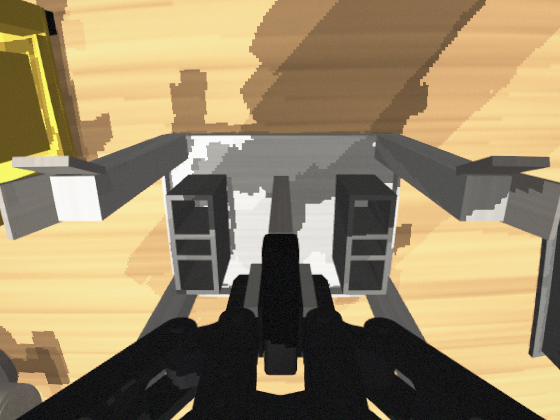

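Request:
apply_moves(moves=[[[0,0,-3],0,0],[[0,0,-8],0,0],[[0,0,-13],0,0],[[1,0.2,-16.5],0,0],[[5,0.7,-16.5],0,0],[[10,1.3,-16.5],0.5,0],[[15,2,-16.5],1,0],[[20,2.5,-16.5],1,0],[[25,3,-16.5],1,0],[[30,3.6,-16.5],1,0]])

```text
clock: 5.5
tcp_pos: [0.5156, -0.0681, 0.2684]
orientation: [-0.001, 0.726, 0.688, -0.0]
wrist_force: [1.3, -0.7, -3.8]
finger_gap: 0.0126
```

```bash
python3 - <<'E'
from h import *
T,s=tool(); print(s["tcp_pos"],np.degrees(np.arctan2(T[1,0],T[0,0])),s["wrist_force"],s["finger_gap"])
print(move_for([.5439,.1115,.27],np.radians(90-4.25)))
E
```

```text
[ 0.51556562 -0.06807177  0.26840145] 86.9169101706658 [ 1.29469779 -0.699922   -3.76384055] 0.012566040810398466
([18.08, 1.86, -0.16], 1.2, 'j6', -0.23)
```

Request:
apply_moves(moves=[[[5,0.5,0],0.4,0],[[10,1,0],0.8,0],[[14.5,1.5,0],1.2,0],[[18,1.9,1],1.2,0],[[18,1.9,4],1.2,0],[[18,1.9,7],1.2,0],[[18,1.9,9],1.2,0],[[18,1.9,9],1.2,0],[[18,1.9,9],1.2,0],[[18,1.9,9],1.2,0]])

```text
clock: 6.75
tcp_pos: [0.5455, 0.109, 0.1804]
orientation: [0.001, 0.733, 0.68, 0.001]
wrist_force: [-0.1, 0.0, -4.4]
finger_gap: 0.0129
```

```bash
python3 - <<'E'
from h import *
T,s=tool(); print(s["tcp_pos"],np.degrees(np.arctan2(T[1,0],T[0,0])),s["wrist_force"],s["finger_gap"])
print(move_for([.5439,.1115,.125],np.radians(90-4.25)))
shot("scene","s2");shot("side","d2")
crop("scene","0" and 285 or 0,130,400,240,6,"s2c",cv2.imread("pics/s2.png"));crop("d2",210,120,330,240,6,"d2c")
E
```

```text
[0.54547837 0.10901351 0.18043765] 85.7260735061028 [-0.07549452  0.01416227 -4.42153996] 0.012901286542990388
([0.23, -0.19, 5.54], -0.0, 'j6', 0.13)
```

View pics/s2c.png

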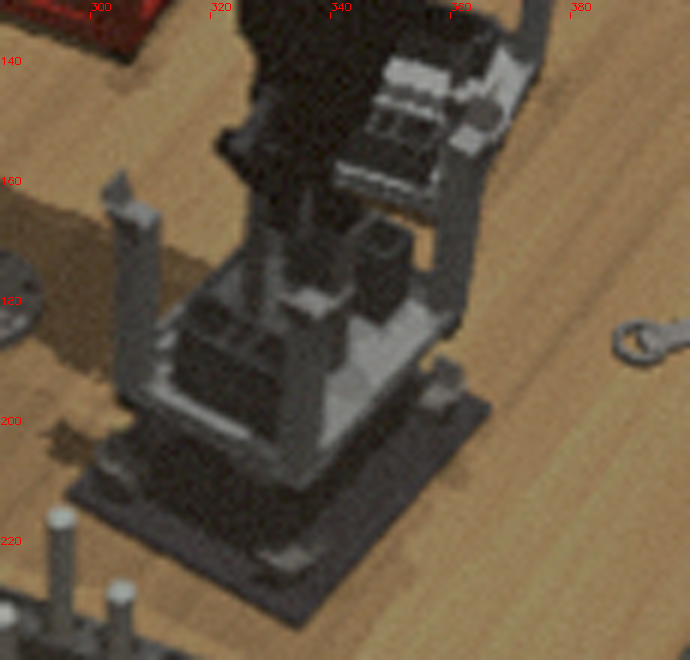

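View pics/d2c.png

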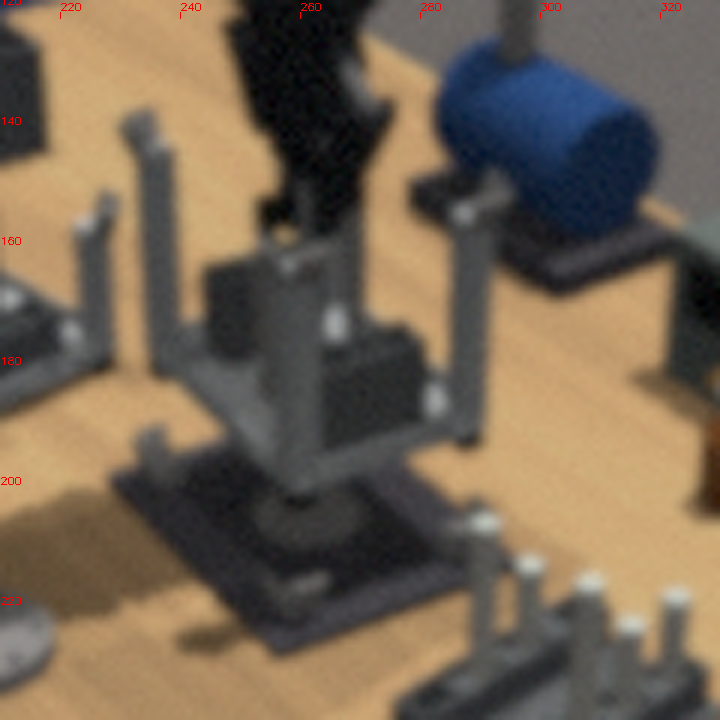

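```bash
python3 - <<'E'
from h import *
crop("w3",290,165,450,285,5,"w3c")
E
```

```text
(no output)
```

View pics/w3c.png

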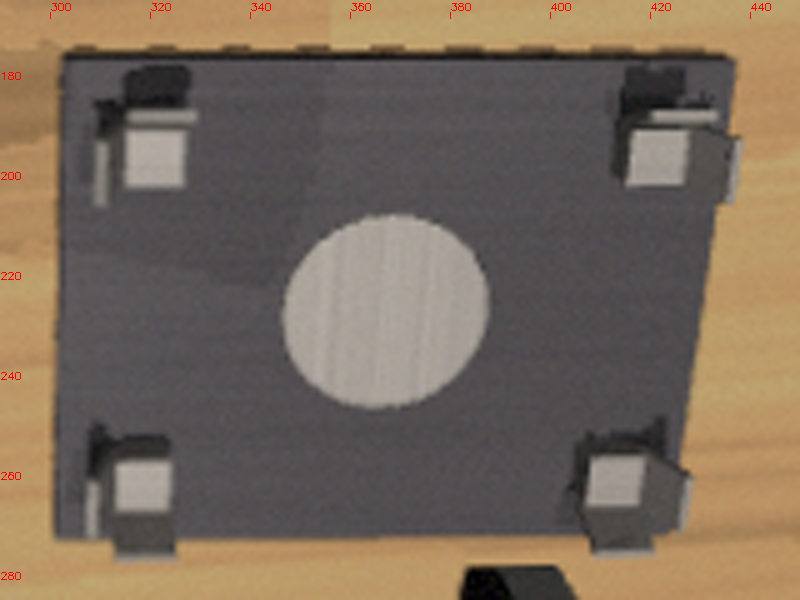

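```bash
python3 - <<'E'
from h import *
for n,O,L in [("w2",(285,165),[(196,152),(698,152),(182,478),(655,476)]),("w3",(290,165),[(155,158),(657,157),(144,485),(615,482)])]:
    w=load(n); uv=[(O[0]+a/5,O[1]+b/5) for a,b in L]
    p,e,r=fitrect([(w,uv)],.05,.07,.02); print(n,p.round(4),np.degrees(p[2]).round(2),e.round(2))
# feet/columns: predicted pixel positions of the carried tray vs static cams -> bias of static cams
c=load("s2"); d=load("d2")
T,s=tool(); p=[.5455,.1090,np.radians(-4.27)]
print("tops pred scene",proj(c,place(p,[[x,y,.135+.1804-.1048] for x in(-.05,.05) for y in(-.07,.07)])).round(1).tolist())
print("carrier pred scene",proj(c,place([.5437,.1115,-.074],[[x,y,.02] for x in(-.05,.05) for y in(-.07,.07)])).round(1).tolist())
E
```

```text
w2 [ 0.5437  0.1117 -0.0735] -4.21 0.21
w3 [ 0.5439  0.1116 -0.0737] -4.22 0.17
tops pred scene [[307.4, 164.3], [334.3, 138.4], [336.3, 179.3], [362.5, 152.0]]
carrier pred scene [[306.0, 206.8], [330.8, 181.2], [332.3, 221.4], [356.5, 194.6]]
```

Request:
apply_moves(moves=[[[0.25,-0.17,0.5],0,0],[[0.25,-0.17,1.5],0,0],[[0.25,-0.17,2.5],0,0],[[0.25,-0.17,3.3],0,0],[[0.25,-0.17,4.0],0,0],[[0.25,-0.17,4.6],0,0],[[0.25,-0.17,5.1],0,0],[[0.25,-0.17,5.5],0,0],[[0.25,-0.17,5.6],0,0],[[0.25,-0.17,5.6],0,0]])

```text
clock: 8.1
tcp_pos: [0.5433, 0.1122, 0.1245]
orientation: [0.0, 0.733, 0.68, 0.001]
wrist_force: [-3.2, 2.8, 5.5]
finger_gap: 0.013
```

```bash
python3 - <<'E'
from h import *
T,s=tool(); print(s["tcp_pos"],np.degrees(np.arctan2(T[1,0],T[0,0])),s["wrist_force"],s["finger_gap"])
shot("scene","s3");shot("side","d3");shot("wrist","w6")
crop("s3",285,130,400,240,6,"s3c");crop("d3",210,120,330,240,6,"d3c")
E
```

```text
[0.54331414 0.11222159 0.12454073] 85.75882136314065 [-3.1963222   2.75578659  5.47639659] 0.013022843809476445
```

View pics/s3c.png

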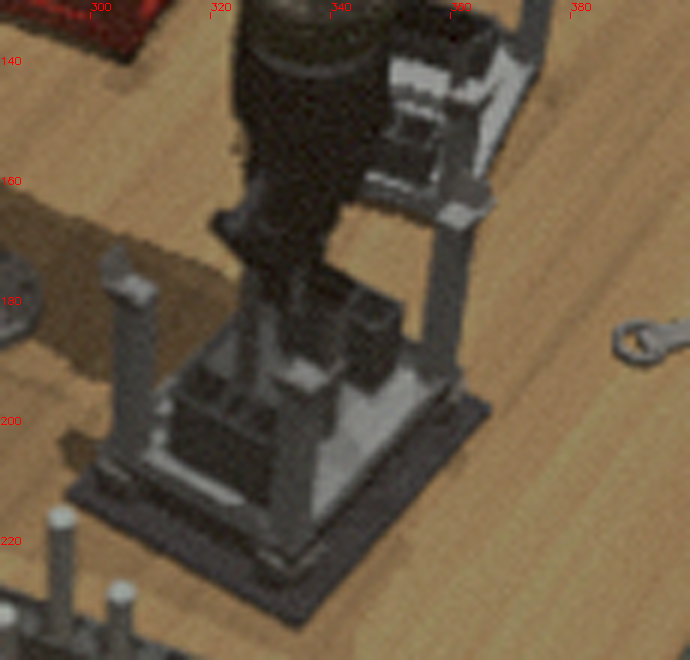

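View pics/d3c.png

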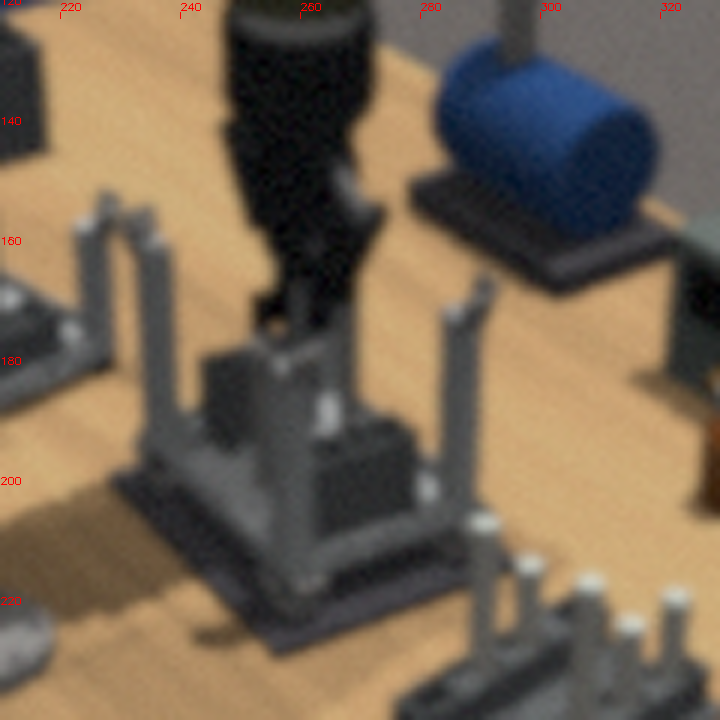

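Request:
apply_moves(moves=[[[0.25,-0.17,-0.05],0,0.6],[[0,0,0],0,0.6],[[0,0,0],0,0.6],[[0,0,-3],0,0.6],[[0,0,-8],0,0.6],[[0,0,-13],0,0.6],[[0,-3,-17.5],0,0.6],[[0,-6,-17.5],0,0.6],[[0,-6,-17.5],0,0.6],[[0,-6,-17.5],0,0.6]])

```text
clock: 9.5
tcp_pos: [0.4838, 0.116, 0.298]
orientation: [0.0, 0.733, 0.68, 0.0]
wrist_force: [0.3, -0.3, -0.4]
finger_gap: 0.0513
```

```bash
python3 - <<'E'
from h import *
T,s=tool(); print(s["tcp_pos"],np.degrees(np.arctan2(T[1,0],T[0,0])),s["wrist_force"],s["finger_gap"])
shot("wrist","w7")
T,s=tool(); print(s["tcp_pos"])
crop("w7",140,110,420,320,2.8,"w7c")
E
```

```text
[0.48375329 0.11597665 0.2980427 ] 85.72343201155859 [ 0.34518812 -0.33883668 -0.3524365 ] 0.05125934586367754
[0.48389893 0.1159911  0.29778905]
```

View pics/w7c.png

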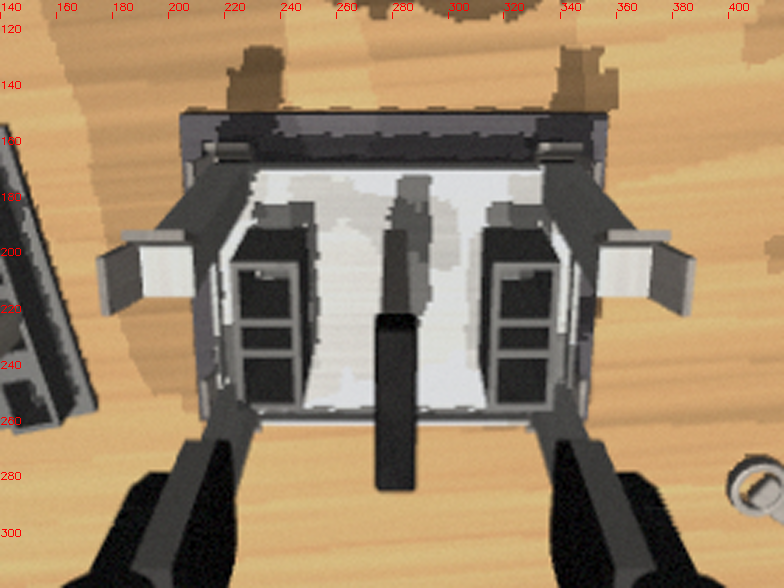

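View pics/w7.png

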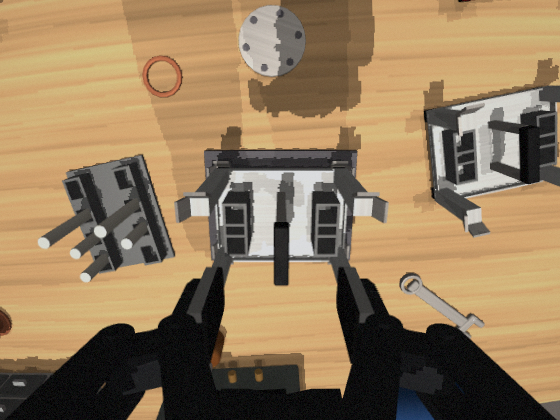

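```bash
python3 - <<'E'
from h import *
w=load("w7"); U=lambda L:[(140+a/2.8,110+b/2.8) for a,b in L]
A=lambda L:np.array(L)/1000.
sets={"tops":(A([(-50,-70,155),(-50,70,155)]),U([(167,271),(625,271)])),
"handle":(A([(-30,-7,151),(-30,7,151),(30,7,151),(30,-7,151)]),U([(375,318),(417,318),(415,490),(376,490)])),
"cells":(A([(-18,-50,85),(18,-50,85),(-18,50,85),(18,50,85)]),U([(267,295),(270,380),(524,295),(523,380)]))}
for k,(a,b) in sets.items():
    p,r=fit([(w,a,b)],[.544,.112,-.07]); print(k,p.round(4),np.degrees(p[2]).round(2),np.abs(r).mean().round(2))
p,r=fit([(w,a,b) for a,b in sets.values()],[.544,.112,-.07]); print(p.round(4),np.degrees(p[2]).round(2),np.abs(r).mean().round(2))
print(place(p,A([(-18,-50,90),(-18,50,90),(18,-50,90),(18,50,90)])).round(4))
E
```

```text
tops [ 0.5435  0.1122 -0.0744] -4.26 0.2
handle [ 0.5408  0.1124 -0.0757] -4.34 0.6
cells [ 0.5438  0.1126 -0.0734] -4.21 0.41
[ 0.5429  0.1124 -0.0733] -4.2 0.9
[[0.5213 0.0639 0.09  ]
 [0.5286 0.1636 0.09  ]
 [0.5572 0.0612 0.09  ]
 [0.5645 0.161  0.09  ]]
```

```bash
python3 - <<'E'
from h import *
print(move_for([.455,-.10,.25],np.radians(97)))
E
```

```text
([-21.75, -1.27, 4.78], -11.3, 'j6', 0.15)
```

Request:
apply_moves(moves=[[[-5,-0.3,0],-3,0.45],[[-10,-0.6,1],-6,0.45],[[-15,-0.9,2.5],-9,0.45],[[-20,-1.2,4],-11.3,0.45],[[-21.7,-1.3,4.8],-11.3,0.45],[[-21.7,-1.3,4.8],-11.3,0.45],[[-21.7,-1.3,4.8],-11.3,0.45],[[-21.7,-1.3,4.8],-11.3,0.45],[[-21.7,-1.3,4.8],-11.3,0.45],[[-21.7,-1.3,4.8],-11.3,0.45]])

```text
clock: 10.8
tcp_pos: [0.4545, -0.0988, 0.2505]
orientation: [0.0, 0.662, 0.75, 0.0]
wrist_force: [-0.3, 0.6, -0.1]
finger_gap: 0.0381
```

```bash
python3 - <<'E'
from h import *
T,s=tool(); print(s["tcp_pos"],np.degrees(np.arctan2(T[1,0],T[0,0])),s["wrist_force"],s["finger_gap"])
shot("wrist","w8")
T,s=tool(); print(s["tcp_pos"])
crop("w8",170,120,370,320,3.2,"w8c")
E
```

```text
[ 0.45446074 -0.09878314  0.25047824] 97.0985090479913 [-0.28920878  0.55067052 -0.07630869] 0.0381021375883116
[ 0.45441576 -0.0989184   0.25041804]
```

View pics/w8c.png

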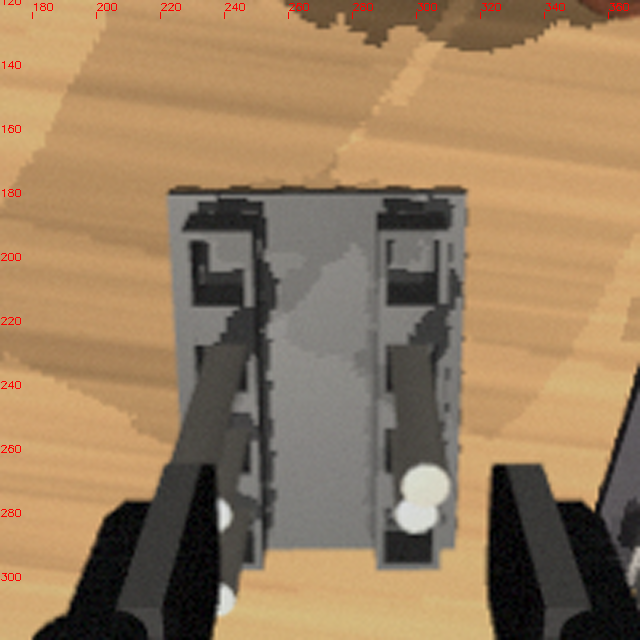

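View pics/w8.png

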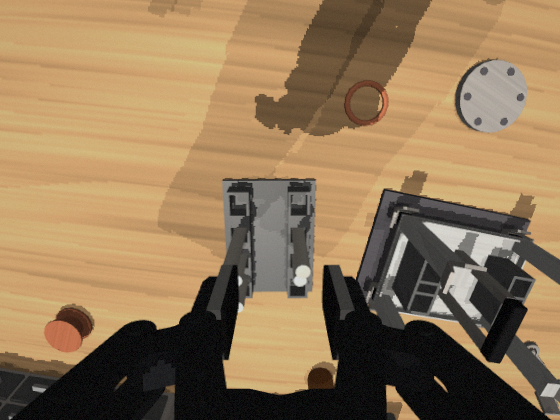

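```bash
python3 - <<'E'
from h import *
w=load("w8"); A=lambda L:np.array(L)/1000.
U=lambda L:[(170+a/3.2,120+b/3.2) for a,b in L]
# pocket inner edges: first pockets corners at rim z=31
a=A([(-57,-42,31),(-57,-24,31),(-39,-42,31),(-39,-24,31),(-57,24,31),(-57,42,31),(-39,24,31),(-39,42,31)])
b=U([(190,240),(245,240),(193,305),(245,305),(387,240),(439,240),(387,305),(438,305)])
p,r=fit([(w,a,b)],[.54,-.1,.12]); print(p.round(4),np.degrees(p[2]).round(2),np.abs(r).mean().round(2))
print("rods",unproj(w,U([(425,485)]),.116).round(4),unproj(w,U([(416,517)]),.076).round(4))
print("rod pred",place(p,A([(-16,33,116),(16,33,76)])).round(4))
crop("w7",25,140,185,300,4,"w7r"); crop("w3",160,170,280,310,5,"w3r")
E
```

```text
[ 0.5363 -0.1014  0.1239] 7.1 1.25
rods [[ 0.5184 -0.071   0.116 ]] [[ 0.5514 -0.0666  0.076 ]]
rod pred [[ 0.5164 -0.0706  0.116 ]
 [ 0.5481 -0.0666  0.076 ]]
```

View pics/w7r.png

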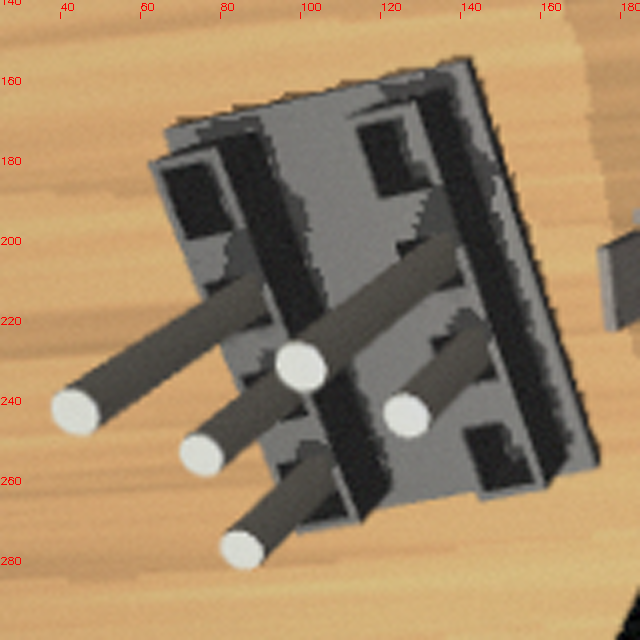

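View pics/w3r.png

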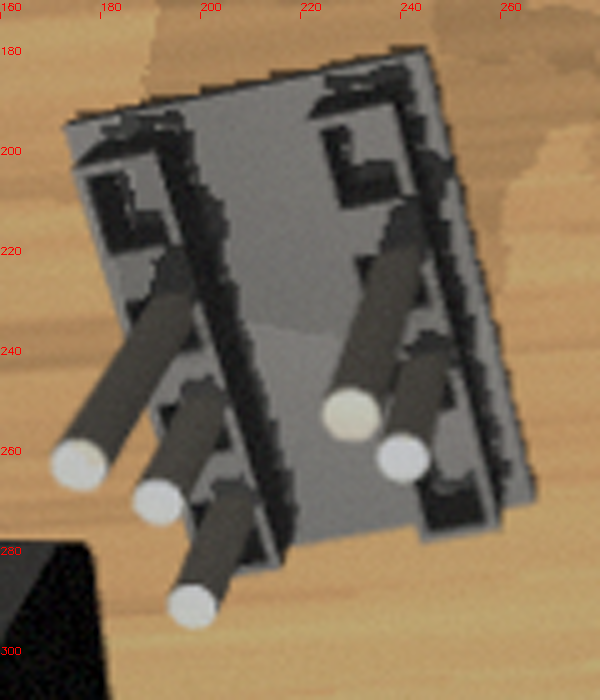

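```bash
python3 - <<'E'
from h import *
w7=load("w7");w3=load("w3");A=lambda L:np.array(L)/1000.
Pr=A([(-16,-33,116),(16,-33,76),(48,-33,76),(-16,33,116),(16,33,76)])
U7=[(25+a/4,140+b/4) for a,b in [(75,412),(201,455),(242,551),(302,366),(406,415)]]
U3=[(160+a/5,170+b/5) for a,b in [(79,465),(158,501),(193,607),(351,414),(403,458)]]
for n,w,u in(("w7",w7,U7),("w3",w3,U3)):
    p,r=fit([(w,Pr,u)],[.54,-.1,.12]);print(n,p.round(4),np.degrees(p[2]).round(2),np.abs(r).mean().round(2))
    for a,b in zip(Pr,u): print(unproj(w,[b],a[2])[0].round(4))
p,r=fit([(w7,Pr,U7),(w3,Pr,U3)],[.54,-.1,.12]);print(p.round(4),np.degrees(p[2]).round(2)); print(place(p,Pr).round(4))
L=[.5184,-.0708]
print(move_for([L[0],L[1],.15],p[2]+np.pi/2),move_for([L[0],L[1],.082],p[2]+np.pi/2))
E
```

```text
w7 [ 0.539  -0.0998  0.1286] 7.37 0.12
[ 0.5274 -0.1343  0.116 ]
[ 0.5591 -0.1305  0.076 ]
[ 0.5912 -0.1264  0.076 ]
[ 0.5189 -0.069   0.116 ]
[ 0.5505 -0.0654  0.076 ]
w3 [ 0.5389 -0.1005  0.1265] 7.25 0.1
[ 0.5272 -0.1351  0.116 ]
[ 0.5586 -0.1311  0.076 ]
[ 0.5908 -0.127   0.076 ]
[ 0.5188 -0.0699  0.116 ]
[ 0.5508 -0.0659  0.076 ]
[ 0.539  -0.1001  0.1277] 7.32
[[ 0.5273 -0.1349  0.116 ]
 [ 0.5591 -0.1308  0.076 ]
 [ 0.5908 -0.1267  0.076 ]
 [ 0.5189 -0.0694  0.116 ]
 [ 0.5507 -0.0654  0.076 ]]
([2.0, 6.69, 10.04], -0.2, 'j6', -0.51) ([2.0, 6.69, 16.84], -0.2, 'j6', -0.51)
```

Request:
apply_moves(moves=[[[1,3.3,2],-0.2,0.45],[[2,6.7,5],-0.2,0.45],[[2,6.7,9],-0.2,0.45],[[2,6.7,12],-0.2,0.45],[[2,6.7,15],-0.2,0.45],[[2,6.7,16.8],-0.2,0.45],[[2,6.7,16.8],-0.2,0.45],[[2,6.7,16.8],-0.2,0],[[2,6.7,16.8],-0.2,0],[[2,6.7,16.8],-0.2,0]], squeeze=50)

```text
clock: 12.1
tcp_pos: [0.5192, -0.0715, 0.0834]
orientation: [0.001, 0.661, 0.75, 0.001]
wrist_force: [0.5, 0.3, 4.4]
finger_gap: 0.012
```

```bash
python3 - <<'E'
from h import *
T,s=tool(); print(s["tcp_pos"],np.degrees(np.arctan2(T[1,0],T[0,0])),s["wrist_force"],s["finger_gap"])
shot("wrist","w9"); shot("side","d9")
crop("d9",230,140,370,260,5,"d9c")
E
```

```text
[ 0.51920075 -0.07147178  0.0833683 ] 97.23662374531742 [0.47548548 0.2577937  4.35543663] 0.012013120282379344
```

View pics/w9.png

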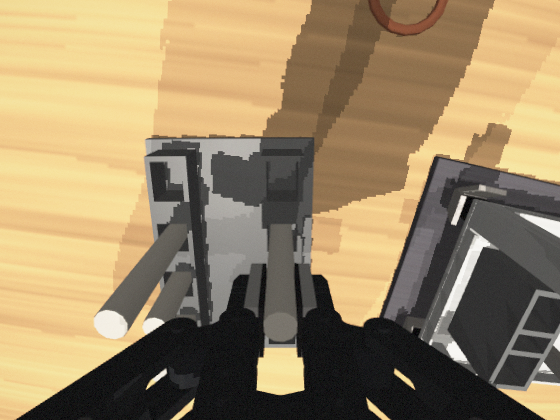

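View pics/d9c.png

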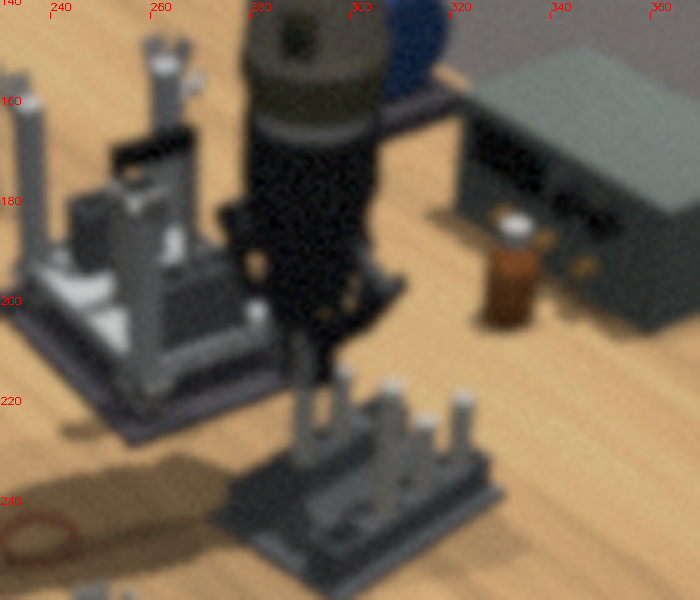

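```bash
cat > tgt.py <<'E'
from h import *
TR=[.5436,.1123,np.radians(-4.22)]
CL=place(TR,np.array([(-18,-50,0),(-18,50,0),(18,-50,0),(18,50,0)])/1000.)
YW=TR[2]+np.pi/2
E
python3 - <<'E'
from tgt import *
print(CL.round(4))
for z in(.27,.19,.114): print(move_for([CL[0][0],CL[0][1],z],YW))
E
```

```text
[[0.522  0.0638 0.    ]
 [0.5293 0.1635 0.    ]
 [0.5579 0.0611 0.    ]
 [0.5652 0.1608 0.    ]]
([13.37, 2.01, -18.67], 11.5, 'j6', -0.42)
([13.37, 2.0, -10.67], 11.5, 'j6', -0.42)
([13.38, 1.98, -3.07], 11.5, 'j6', -0.42)
```

Request:
apply_moves(moves=[[[0,0,-3],0,0],[[0,0,-8],0,0],[[0,0,-13],3,0],[[1,0.2,-18],6,0],[[5,0.8,-18.7],9,0],[[10,1.5,-18.7],11.5,0],[[13.4,2,-18.2],11.5,0],[[13.4,2,-14],11.5,0],[[13.4,2,-11],11.5,0],[[13.4,2,-11],11.5,0]])

```text
clock: 13.45
tcp_pos: [0.519, 0.0644, 0.1899]
orientation: [-0.002, 0.733, 0.68, -0.002]
wrist_force: [0.3, 0.4, 0.2]
finger_gap: 0.0123
```

```bash
python3 - <<'E'
from tgt import *
T,s=tool(); print(s["tcp_pos"],np.degrees(np.arctan2(T[1,0],T[0,0])),s["wrist_force"],s["finger_gap"])
shot("wrist","w10"); 
T,s=tool(); print(s["tcp_pos"],np.abs(s["qvel"]).max())
print(move_for([CL[0][0],CL[0][1],.114],YW))
E
```

```text
[0.51904134 0.06443159 0.1898706 ] 85.75407635357578 [0.34458861 0.35598047 0.19615866] 0.01231521120510802
[0.52034176 0.06424498 0.19169541] 0.04843816349500847
([-0.04, 0.19, 7.77], -0.0, 'j6', 0.04)
```

View pics/w10.png

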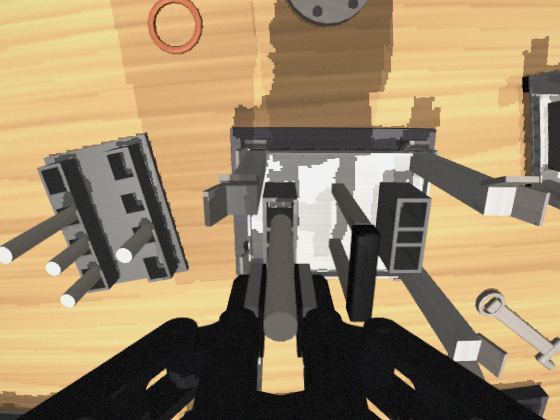

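Request:
apply_moves(moves=[[[0,0.1,0.8],0,0],[[0,0.1,1.6],0,0],[[0,0.1,2.4],0,0],[[0,0.1,3.2],0,0],[[0,0.1,4.2],0,0],[[0,0.1,5.2],0,0],[[0,0.1,6.2],0,0],[[0,0.1,7.2],0,0],[[0,0.1,7.8],0,0],[[0,0.1,7.8],0,0]])

```text
clock: 14.75
tcp_pos: [0.5219, 0.0642, 0.1137]
orientation: [-0.0, 0.733, 0.68, -0.0]
wrist_force: [-0.6, -0.1, -1.0]
finger_gap: 0.0126
```

```bash
python3 - <<'E'
from tgt import *
T,s=tool(); print(s["tcp_pos"],np.degrees(np.arctan2(T[1,0],T[0,0])),s["wrist_force"],s["finger_gap"])
shot("wrist","w11"); 
T,s=tool(); print(s["tcp_pos"],s["wrist_force"])
print(move_for([CL[0][0],CL[0][1],.114],YW))
E
```

```text
[0.52189012 0.06417306 0.11367112] 85.73777769857331 [-0.59668641 -0.09836331 -0.9686763 ] 0.012595363635321504
[0.52225605 0.06413471 0.11418279] [ 0.16401384 -0.11731284  0.03964248]
([-0.04, -0.03, 0.02], -0.0, 'j6', 0.04)
```

View pics/w11.png

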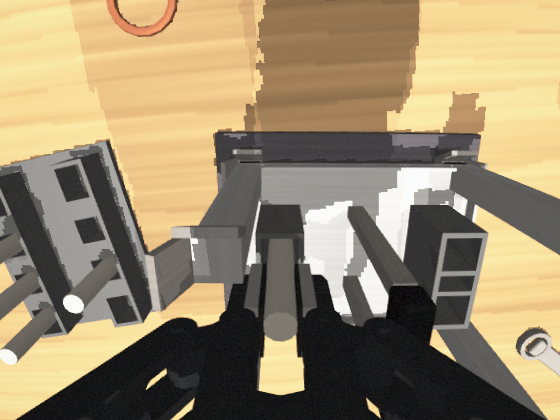

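```bash
python3 - <<'E'
from tgt import *
print(move_for([.5273,-.1347,.20],np.radians(97.3)))
E
```

```text
([-19.79, 1.98, -8.58], -11.6, 'j6', 0.04)
```

Request:
apply_moves(moves=[[[0,0,0.1],0,0.4],[[0,0,0.1],0,0.4],[[0,0,0],0,0.4],[[0,0,-4],0,0.4],[[0,0,-10],0,0.4],[[0,0,-13],0,0.4],[[-6,0.6,-13],-4,0.4],[[-12,1.2,-12],-8,0.4],[[-17,1.7,-10],-11.6,0.4],[[-19.8,2.0,-8.6],-11.6,0.4]])

```text
clock: 16.05
tcp_pos: [0.5273, -0.1373, 0.1997]
orientation: [0.0, 0.661, 0.75, -0.0]
wrist_force: [-0.1, -0.4, 0.1]
finger_gap: 0.0342
```

```bash
python3 - <<'E'
from tgt import *
T,s=tool(); print(s["tcp_pos"],np.degrees(np.arctan2(T[1,0],T[0,0])),s["wrist_force"],s["finger_gap"])
shot("wrist","w12"); 
T,s=tool(); print(s["tcp_pos"],s["wrist_force"])
print(move_for([.5273,-.1347,.082],np.radians(97.3)))
E
```

```text
[ 0.52727984 -0.13726121  0.19971226] 97.23070292683201 [-0.11829075 -0.40740468  0.06240964] 0.03422810766907835
[ 0.52682809 -0.13944493  0.19775776] [ 0.50065612 -1.886403   -1.06370932]
([0.48, 0.13, 11.58], -0.2, 'j6', -0.53)
```

View pics/w12.png

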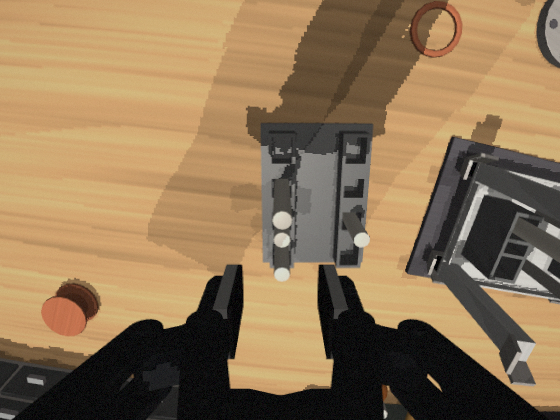

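```bash
python3 - <<'E'
from tgt import *
w=load("w12"); print(unproj(w,[(282,219)],.116).round(4),unproj(w,[(281.5,240),(281.5,274),(361.5,240)],.076).round(4))
T,s=tool(); print(s["tcp_pos"],s["clock"])
E
```

```text
[[ 0.5262 -0.1364  0.116 ]] [[ 0.5589 -0.1324  0.076 ]
 [ 0.59   -0.1284  0.076 ]
 [ 0.5507 -0.0673  0.076 ]]
[ 0.52682809 -0.13944493  0.19775776] 16.1
```

Request:
apply_moves(moves=[[[0,0,2],0,0.4],[[0,0,5],0,0.4],[[0,0,8],0,0.4],[[0,0,10.5],0,0.4],[[0,0,11.8],0,0.4],[[0,0,11.8],0,0.4],[[0,0,11.8],0,0],[[0,0,11.8],0,0],[[0,0,11.8],0,0],[[0,0,11.8],0,0]])

```text
clock: 17.35
tcp_pos: [0.5285, -0.1352, 0.0834]
orientation: [0.001, 0.66, 0.751, 0.0]
wrist_force: [0.8, 0.1, 6.3]
finger_gap: 0.0126
```

```bash
python3 - <<'E'
from tgt import *
T,s=tool(); print(s["tcp_pos"],np.degrees(np.arctan2(T[1,0],T[0,0])),s["wrist_force"],s["finger_gap"])
for z in(.27,.19,.114): print(move_for([CL[1][0],CL[1][1],z],YW))
E
```

```text
[ 0.52845049 -0.13519318  0.08342934] 97.33501896369422 [0.80628087 0.09678899 6.25370831] 0.012614044198735776
([29.59, 3.94, -18.68], 11.6, 'j6', -0.53)
([29.6, 3.92, -10.68], 11.6, 'j6', -0.53)
([29.61, 3.91, -3.08], 11.6, 'j6', -0.53)
```

Request:
apply_moves(moves=[[[0,0,-3],0,0],[[0,0,-8],0,0],[[0,0,-13],3,0],[[1,0.2,-18],6,0],[[6,0.8,-18.7],9,0],[[12,1.6,-18.7],11.6,0],[[18,2.4,-18.7],11.6,0],[[24,3.2,-18.7],11.6,0],[[29.6,3.9,-18.7],11.6,0],[[29.6,3.9,-16],11.6,0]])

```text
clock: 18.6
tcp_pos: [0.529, 0.1679, 0.2436]
orientation: [0.001, 0.731, 0.683, 0.002]
wrist_force: [-0.1, -0.6, -0.9]
finger_gap: 0.0127
```

Request:
apply_moves(moves=[[[0,0,3],0,0],[[0,0,5],0,0],[[0,0,5],0,0],[[0,0,5],0,0],[[0,0,5],0,0],[[0,0,5],0,0],[[0,0,5],0,0],[[0,0,5],0,0],[[0,0,5],0,0],[[0,0,5],0,0]])

```text
clock: 19.85
tcp_pos: [0.5284, 0.1637, 0.1922]
orientation: [-0.0, 0.733, 0.68, 0.0]
wrist_force: [-1.3, -0.2, -1.6]
finger_gap: 0.0128
```

```bash
python3 - <<'E'
from tgt import *
T,s=tool(); print(s["tcp_pos"],np.degrees(np.arctan2(T[1,0],T[0,0])),s["wrist_force"],s["finger_gap"])
shot("wrist","w13")
print(move_for([CL[1][0],CL[1][1],.1135],YW))
E
```

```text
[0.52835217 0.16374873 0.19224229] 85.73618791828852 [-1.25462311 -0.19849834 -1.5777972 ] 0.012833185974446541
([-0.02, 0.1, 7.87], -0.0, 'j6', 0.23)
```

View pics/w13.png

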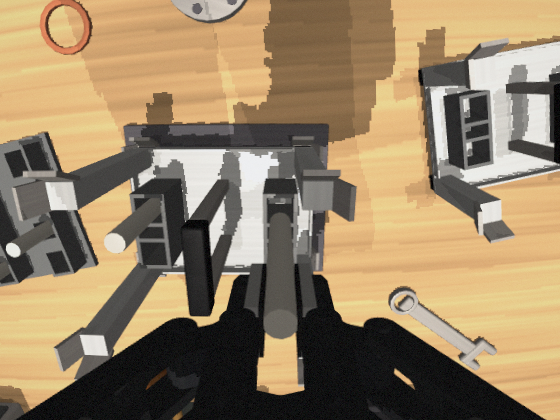

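Request:
apply_moves(moves=[[[0,0.1,1],0,0],[[0,0.1,2],0,0],[[0,0.1,3],0,0],[[0,0.1,4.2],0,0],[[0,0.1,5.4],0,0],[[0,0.1,6.6],0,0],[[0,0.1,7.6],0,0],[[0,0.1,7.8],0,0],[[0,0.1,7.8],0,0],[[0,0.1,7.8],0,0.3]])

```text
clock: 21.15
tcp_pos: [0.5299, 0.1638, 0.1149]
orientation: [0.0, 0.733, 0.68, 0.001]
wrist_force: [-0.2, -0.1, -0.6]
finger_gap: 0.0254
```

```bash
python3 - <<'E'
from tgt import *
T,s=tool(); print(s["tcp_pos"],s["wrist_force"],s["finger_gap"])
shot("scene","s14"); shot("wrist","w14")
crop("s14",270,90,420,240,4,"s14c")
E
```

```text
[0.5298815  0.16376125 0.11486917] [-0.24400758 -0.14443842 -0.57908055] 0.025426588119146516
```

View pics/w14.png

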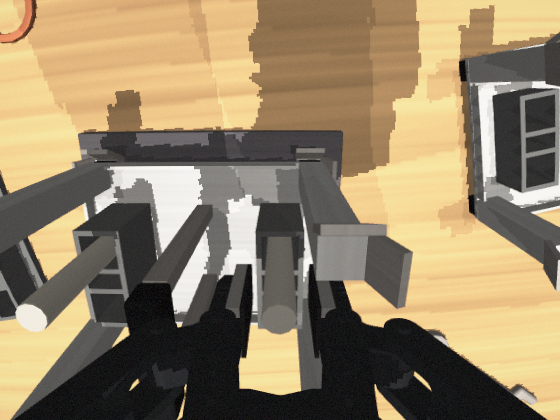

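```bash
python3 - <<'E'
from tgt import *
print(move_for([.44,.39,.26],YW))
E
```

```text
([21.9, -10.62, -14.52], -0.0, 'j6', 0.23)
```

Request:
apply_moves(moves=[[[0,0,0],0,0.35],[[0,0,-3],0,0.35],[[0,0,-8],0,0.35],[[0,0,-13],0,0.35],[[4,-2,-14.5],0,0.6],[[9,-4.5,-14.5],0,1],[[14.5,-7,-14.5],0,1],[[20,-9.6,-14.5],0,1],[[21.9,-10.6,-14.5],0,1],[[21.9,-10.6,-14.5],0,1]])

```text
clock: 22.5
tcp_pos: [0.4392, 0.391, 0.2592]
orientation: [0.0, 0.732, 0.681, -0.0]
wrist_force: [1.1, 0.1, -0.2]
finger_gap: 0.0853
```

Request:
apply_moves(moves=[[[0,0,0],0,1],[[0,0,0],0,1],[[0,0,0],0,1],[[0,0,0],0,1],[[0,0,0],0,1],[[0,0,0],0,1],[[0,0,0],0,1],[[0,0,0],0,1],[[0,0,0],0,1],[[0,0,0],0,1]])

```text
clock: 23.75
tcp_pos: [0.4399, 0.39, 0.2593]
orientation: [-0.0, 0.733, 0.68, 0.0]
wrist_force: [0.9, -1.0, 0.2]
finger_gap: 0.0852
```

```bash
python3 - <<'E'
from tgt import *
T,s=tool(); print(s["tcp_pos"],np.degrees(np.arctan2(T[1,0],T[0,0])),s["finger_gap"])
shot("wrist","w15"); shot("scene","s15"); shot("side","d15")
crop("s15",280,90,420,240,4.0,"s15c")
E
```

```text
[0.43992335 0.38998909 0.25925297] 85.74095625711136 0.08524010986466235
```

View pics/w15.png

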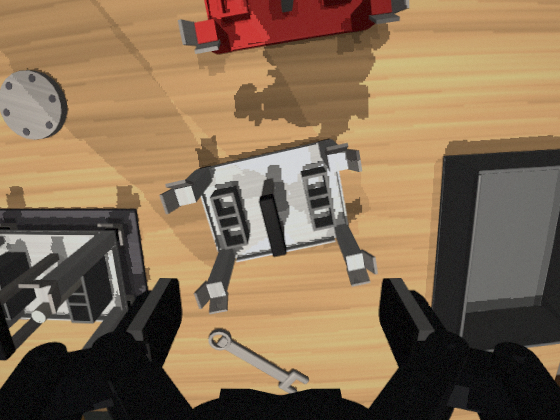

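View pics/s15c.png

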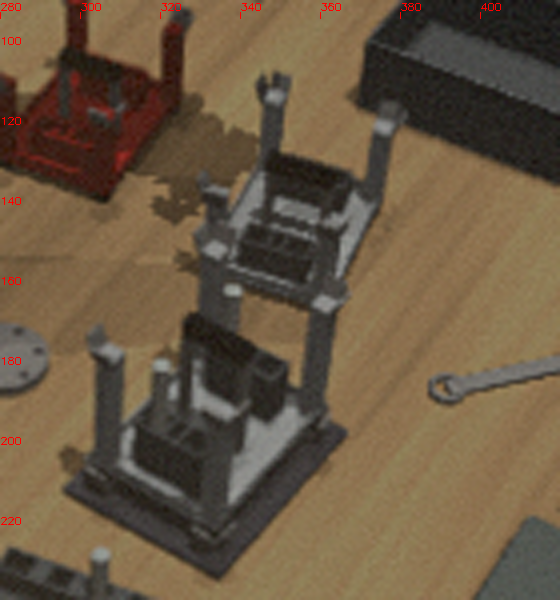

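```bash
python3 - <<'E'
from h import *
crop("w15",155,130,385,315,3.4,"w15c")
E
```

```text
(no output)
```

View pics/w15c.png

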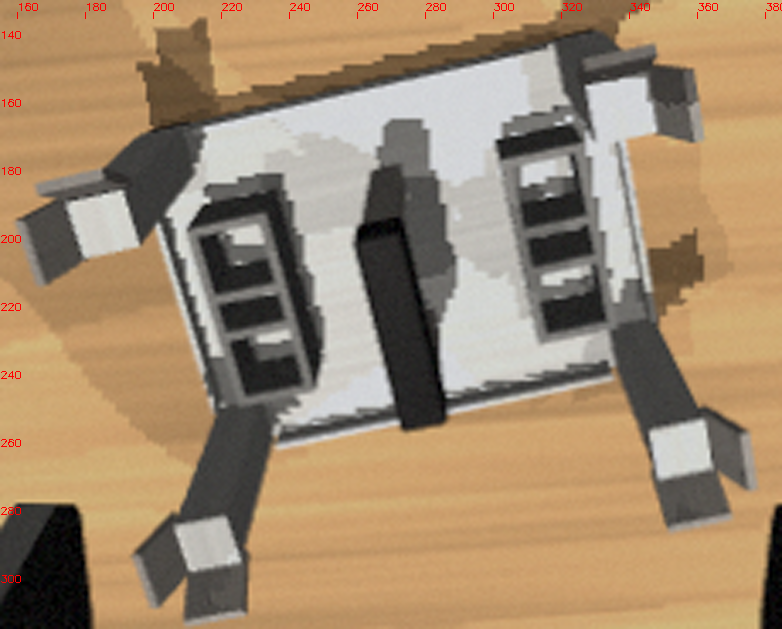

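```bash
python3 - <<'E'
from h import *
w=load("w15"); U=lambda L:[(155+a/3.4,130+b/3.4) for a,b in L]
p,e,r=fitrect([(w,U([(103,223),(622,108),(208,543),(681,450)]))],.05,.07,.097); print(p.round(4),np.degrees(p[2]).round(2),e.round(2))
print(unproj(w,U([(357,235),(405,222),(445,418),(402,430)]),.093).mean(0).round(4))
for z in(.16,.067): print(move_for([p[0],p[1],z],p[2]+np.pi/2))
E
```

```text
[0.4781 0.3802 0.1473] 8.44 0.3
[0.4764 0.3807 0.093 ]
([-0.69, 3.88, 9.93], -12.7, 'j6', 0.66)
([-0.69, 3.88, 19.23], -12.7, 'j6', 0.66)
```

Request:
apply_moves(moves=[[[-0.4,2,3],-6,1],[[-0.7,3.9,7],-12.7,1],[[-0.7,3.9,11.5],-12.7,1],[[-0.7,3.9,16],-12.7,1],[[-0.7,3.9,19.2],-12.7,1],[[-0.7,3.9,19.2],-12.7,1],[[-0.7,3.9,19.2],-12.7,0.5],[[-0.7,3.9,19.2],-12.7,0],[[-0.7,3.9,19.2],-12.7,0],[[-0.7,3.9,19.2],-12.7,0]], squeeze=70)

```text
clock: 25.15
tcp_pos: [0.4788, 0.3803, 0.0683]
orientation: [0.0, 0.653, 0.757, 0.001]
wrist_force: [-4.6, -1.1, 23.0]
finger_gap: 0.013
```

```bash
python3 - <<'E'
from tgt import *
T,s=tool(); print(s["tcp_pos"],np.degrees(np.arctan2(T[1,0],T[0,0])),s["wrist_force"],s["finger_gap"])
shot("wrist","w16")
print(move_for([TR[0],TR[1],.27],YW))
E
```

```text
[0.47878587 0.38028954 0.06830008] 98.4378953738354 [-4.62996703 -1.08656633 23.01965873] 0.0130488645432303
([-27.45, 2.5, -20.17], 12.7, 'j6', 0.39)
```

View pics/w16.png

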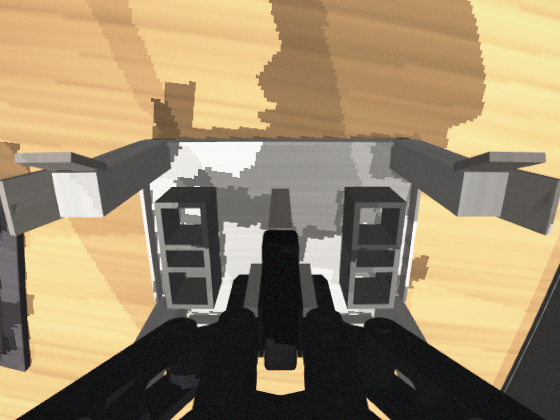

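Request:
apply_moves(moves=[[[0,0,-3],0,0],[[0,0,-8],0,0],[[0,0,-13],0,0],[[0,0,-18],0,0],[[-2,0.2,-22],3,0],[[-6,0.6,-23],6,0],[[-11,1,-23],9,0],[[-16,1.5,-23],12,0],[[-21,2,-23],12.7,0],[[-25,2.3,-23],12.7,0]])

```text
clock: 26.45
tcp_pos: [0.5375, 0.1342, 0.2965]
orientation: [-0.0, 0.733, 0.68, -0.001]
wrist_force: [0.2, 0.1, -3.2]
finger_gap: 0.0129
```

```bash
python3 - <<'E'
from tgt import *
T,s=tool(); print(s["tcp_pos"],np.degrees(np.arctan2(T[1,0],T[0,0])),s["wrist_force"],s["finger_gap"])
print(move_for([TR[0],TR[1],.27],YW))
E
```

```text
[0.5375274  0.13419569 0.29650553] 85.68253825704727 [ 0.23312251  0.0636761  -3.19409484] 0.012852918717610148
([-2.14, 0.77, 2.65], -0.1, 'j6', 0.18)
```

Request:
apply_moves(moves=[[[-2.2,0.5,0],-0.1,0],[[-2.2,0.5,0.6],-0.1,0],[[-2.2,0.5,1.2],-0.1,0],[[-2.2,0.5,2],-0.1,0],[[-2.2,0.5,2],-0.1,0],[[-2.2,0.5,2],-0.1,0],[[-2.2,0.5,2],-0.1,0],[[-2.2,0.5,2],-0.1,0],[[-2.2,0.5,2],-0.1,0],[[-2.2,0.5,2],-0.1,0]])

```text
clock: 27.7
tcp_pos: [0.5411, 0.1138, 0.2773]
orientation: [0.0, 0.732, 0.681, 0.0]
wrist_force: [0.4, -0.1, -3.5]
finger_gap: 0.0126
```

```bash
python3 - <<'E'
from tgt import *
T,s=tool(); print(s["tcp_pos"],np.degrees(np.arctan2(T[1,0],T[0,0])),s["wrist_force"],s["finger_gap"])
print(move_for([TR[0],TR[1],.2233],YW))
shot("scene","s17");shot("side","d17")
crop("s17",270,90,420,240,4.0,"s17c");crop("d17",200,90,340,240,4.0,"d17c")
E
```

```text
[0.54113885 0.11379868 0.27731235] 85.83266620021809 [ 0.37683487 -0.05296066 -3.52421054] 0.01260535518340875
([-0.13, 0.26, 5.4], 0.1, 'j6', 0.13)
```

View pics/s17c.png

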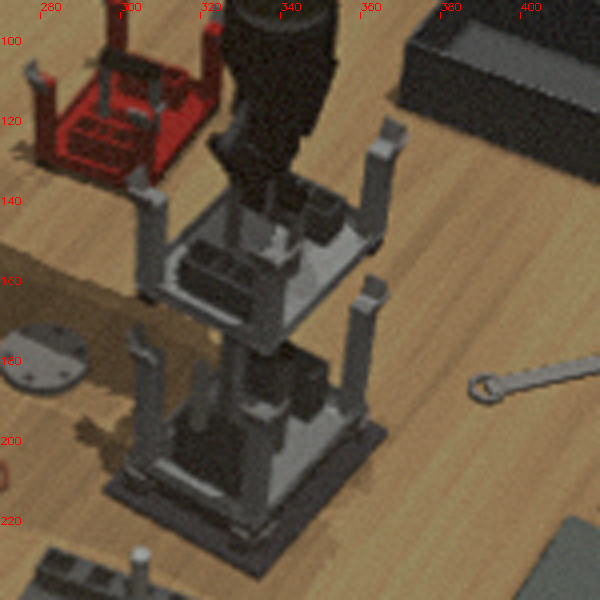

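View pics/d17c.png

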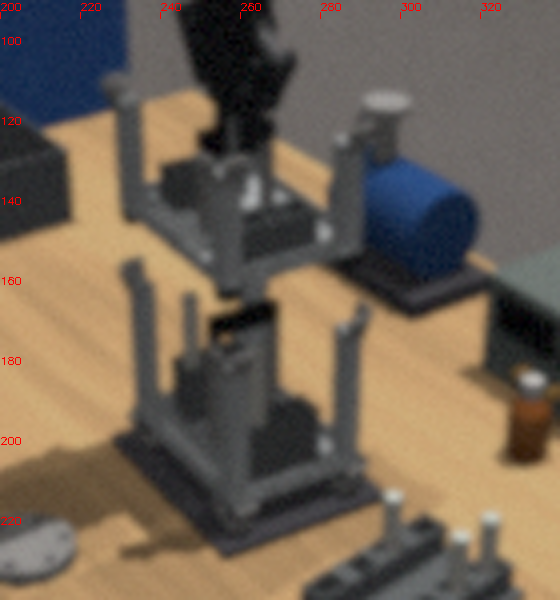

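Request:
apply_moves(moves=[[[-0.13,0.32,0.5],0.1,0],[[-0.13,0.32,1.2],0.1,0],[[-0.13,0.32,2],0.1,0],[[-0.13,0.32,2.8],0.1,0],[[-0.13,0.32,3.5],0.1,0],[[-0.13,0.32,4.2],0.1,0],[[-0.13,0.32,4.8],0.1,0],[[-0.13,0.32,5.3],0.1,0],[[-0.13,0.32,5.5],0.1,0],[[-0.13,0.32,5.5],0.1,0]])

```text
clock: 29.05
tcp_pos: [0.5441, 0.1124, 0.2233]
orientation: [0.0, 0.733, 0.68, 0.0]
wrist_force: [-3.4, 0.3, 3.7]
finger_gap: 0.0126
```

```bash
python3 - <<'E'
from tgt import *
T,s=tool(); print(s["tcp_pos"],np.degrees(np.arctan2(T[1,0],T[0,0])),s["wrist_force"],s["ft_torque"],s["finger_gap"])
shot("scene","s18");shot("side","d18")
crop("s18",270,90,420,240,4.0,"s18c");crop("d18",200,90,340,240,4.0,"d18c")
E
```

```text
[0.54414364 0.1123671  0.2233289 ] 85.74193545014097 [-3.37566576  0.29445832  3.68463053] [-0.06203424  0.62288476 -0.04249164] 0.012571605529376346
```

View pics/s18c.png

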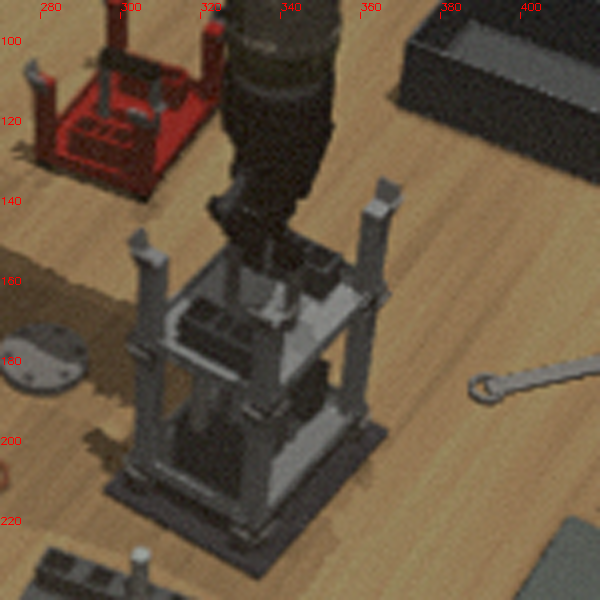

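View pics/d18c.png

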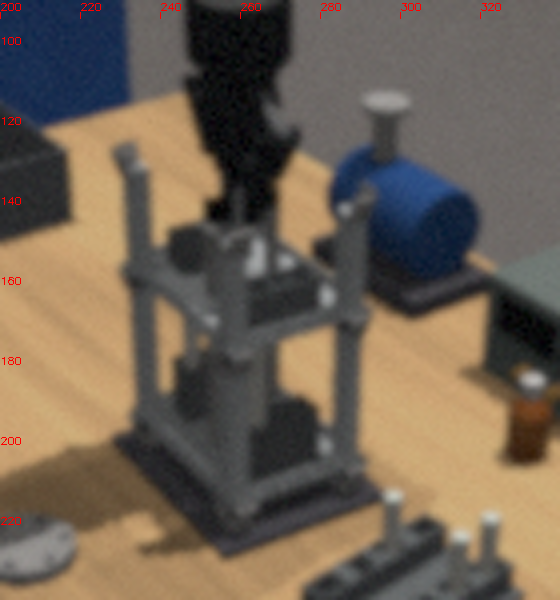

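Request:
apply_moves(moves=[[[0,0,-0.1],0,0.3],[[0,0,-0.1],0,0.6],[[0,0,-0.1],0,0.6],[[0,0,-3],0,0.6],[[0,0,-8],0,0.6],[[0,-2,-13],0,0.6],[[0,-6,-16],0,0.6],[[0,-7,-16],0,0.6],[[0,-7,-16],0,0.6],[[0,-7,-16],0,0.6]])

```text
clock: 30.4
tcp_pos: [0.4748, 0.1174, 0.3807]
orientation: [-0.001, 0.733, 0.68, -0.001]
wrist_force: [-0.4, -0.6, 0.0]
finger_gap: 0.0512
```

```bash
python3 - <<'E'
from tgt import *
T,s=tool(); print(s["tcp_pos"],np.degrees(np.arctan2(T[1,0],T[0,0])),s["wrist_force"],s["finger_gap"])
shot("wrist","w19")
shot("scene","s19")
T,s=tool(); print(s["tcp_pos"])
crop("w19",140,110,420,320,2.8,"w19c");crop("s19",270,110,400,240,4.6,"s19c")
E
```

```text
[0.47476894 0.1173602  0.38069901] 85.7227804554075 [-0.42861495 -0.56107881  0.00589815] 0.0511582148891652
[0.47479511 0.11733948 0.38070729]
```

View pics/w19c.png

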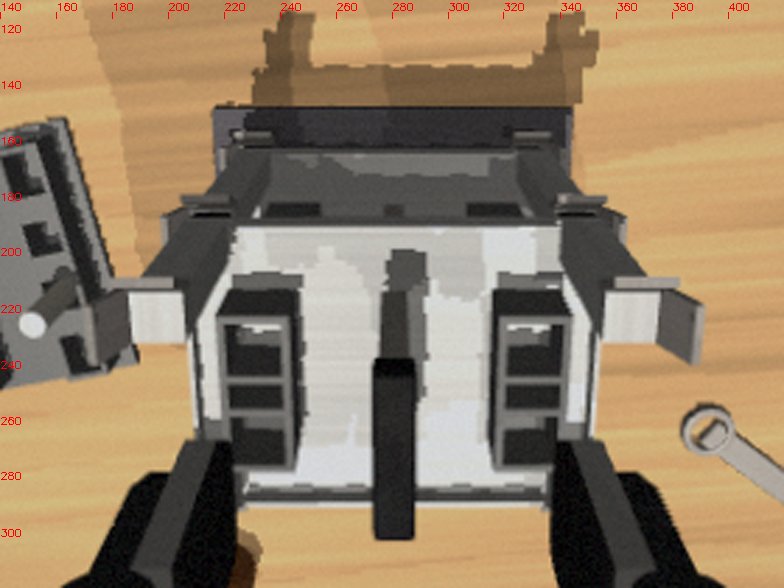

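View pics/s19c.png

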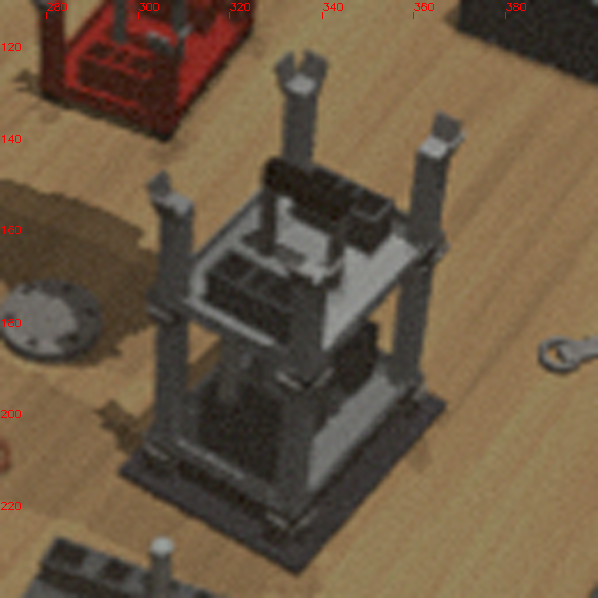

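```bash
python3 - <<'E'
from h import *
w=load("w19"); U=lambda L:[(140+a/2.8,110+b/2.8) for a,b in L]
A=lambda L:np.array(L)/1000.
sets={"tops":(A([(-50,-70,252),(-50,70,252)]),U([(157,317),(631,317)])),
"handle":(A([(-30,-7,248),(-30,7,248),(30,7,248),(30,-7,248)]),U([(373,362),(417,360),(414,540),(375,540)])),
"cells":(A([(-18,-50,200),(18,-50,200),(-18,50,200),(18,50,200)]),U([(254,350),(257,440),(533,349),(530,440)]))}
for k,(a,b) in sets.items():
    p,r=fit([(w,a,b)],[.544,.112,-.07]); print(k,p.round(4),np.degrees(p[2]).round(2),np.abs(r).mean().round(2))
p,r=fit([(w,a,b) for a,b in sets.values()],[.544,.112,-.07]); print(p.round(4),np.degrees(p[2]).round(2),np.abs(r).mean().round(2))
# scene: z free with tops; compare to lower tray tops before (s15)
c=load("s19"); tops=[(335.7,128),(364.1,142),(309.1,154.8),(340.7,169.8)]
M=np.array([(-50,70,0),(50,70,0),(-50,-70,0),(50,-70,0)])/1000
f=lambda q:(proj(c,place(q[:3],M)+[0,0,q[3]])-tops).ravel()
r=least_squares(f,[.543,.112,-.07,.25]); print("scene",r.x.round(4),r.fun.round(1))
E
```

```text
tops [ 0.5437  0.1123 -0.0743] -4.26 0.27
handle [ 0.5404  0.1128 -0.0755] -4.32 1.02
cells [ 0.5434  0.1122 -0.0724] -4.15 0.27
[ 0.5429  0.1124 -0.074 ] -4.24 0.91
scene [ 0.5513  0.1065 -0.0353  0.2546] [-0.3  0.5  0.8 -0.6  0.4  0.5 -0.8 -0.3]
```

```bash
python3 - <<'E'
from tgt import *
print(move_for([.5508,-.0658,.15],np.radians(97.3)))
E
```

```text
([-17.69, 9.0, 23.06], -11.6, 'j6', 0.15)
```

Request:
apply_moves(moves=[[[-5,1,0],-4,0.4],[[-10,4,0],-8,0.4],[[-15,7,0],-11.6,0.4],[[-17.7,9,2],-11.6,0.4],[[-17.7,9,8],-11.6,0.4],[[-17.7,9,14],-11.6,0.4],[[-17.7,9,20],-11.6,0.4],[[-17.7,9,23],-11.6,0.4],[[-17.7,9,23],-11.6,0.4],[[-17.7,9,23],-11.6,0.4]])

```text
clock: 31.75
tcp_pos: [0.5519, -0.066, 0.1531]
orientation: [0.0, 0.66, 0.751, 0.0]
wrist_force: [0.1, -0.1, 0.9]
finger_gap: 0.0343
```

```bash
python3 - <<'E'
from tgt import *
T,s=tool(); print(s["tcp_pos"],np.degrees(np.arctan2(T[1,0],T[0,0])),s["finger_gap"])
shot("wrist","w20"); T,s=tool(); print(s["tcp_pos"])
print(move_for([.5508,-.0658,.044],np.radians(97.3)))
crop("w20",180,100,380,300,3.5,"w20c")
E
```

```text
[ 0.55187369 -0.06600127  0.15314669] 97.32977091519703 0.03426161574721714
[ 0.55231666 -0.06609019  0.15379769]
([0.06, -0.17, 10.98], 0.0, 'j6', -0.39)
```

View pics/w20.png

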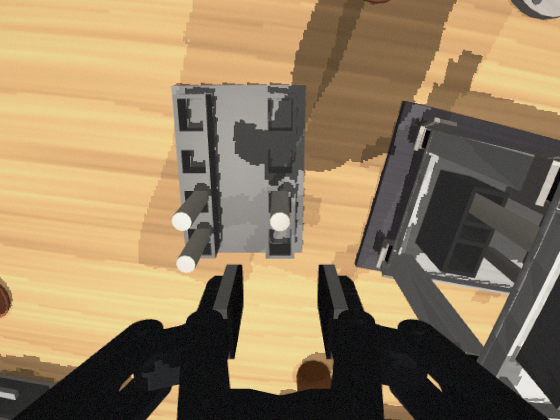

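Request:
apply_moves(moves=[[[0,-0.1,2],0,0.4],[[0,-0.1,5],0,0.4],[[0,-0.1,8],0,0.4],[[0,-0.1,10],0,0.4],[[0,-0.1,10.7],0,0.4],[[0,-0.1,10.7],0,0.4],[[0,-0.1,10.7],0,0],[[0,-0.1,10.7],0,0],[[0,-0.1,10.7],0,0],[[0,-0.1,10.7],0,0]], squeeze=50)

```text
clock: 33.05
tcp_pos: [0.5512, -0.0661, 0.0467]
orientation: [0.001, 0.66, 0.751, 0.001]
wrist_force: [-0.2, -0.3, 5.8]
finger_gap: 0.0127
```

```bash
python3 - <<'E'
from tgt import *
T,s=tool(); print(s["tcp_pos"],np.degrees(np.arctan2(T[1,0],T[0,0])),s["finger_gap"],s["wrist_force"])
shot("wrist","w21")
for i in (0,1,2): print(move_for([CL[i][0],CL[i][1],.33],YW))
E
```

```text
[ 0.55119594 -0.06611745  0.04672331] 97.33378794589704 0.012669708171877243 [-0.21018491 -0.31102069  5.81632153]
([13.23, -1.16, -28.35], 11.6, 'j6', -0.39)
([23.02, 0.84, -28.35], 11.6, 'j6', -0.39)
([12.5, 2.36, -28.33], 11.6, 'j6', -0.39)
```

View pics/w21.png

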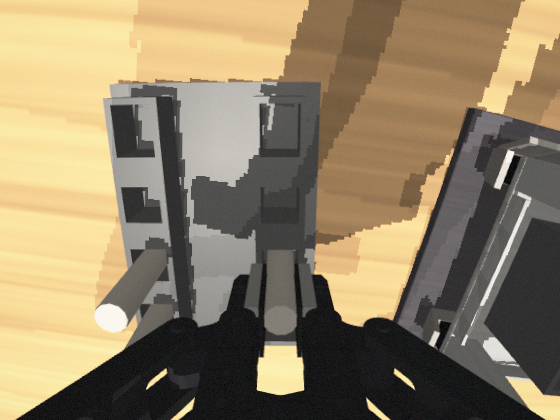

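Request:
apply_moves(moves=[[[0,0,-4],0,0],[[0,0,-10],0,0],[[0,0,-16],3,0],[[0,0,-22],6,0],[[0.5,0,-27],9,0],[[4,-0.4,-28.4],11.6,0],[[9,-0.8,-28.4],11.6,0],[[13.2,-1.1,-28.4],11.6,0],[[13.2,-1.1,-27],11.6,0],[[13.2,-1.1,-27],11.6,0]])

```text
clock: 34.35
tcp_pos: [0.5216, 0.0636, 0.3141]
orientation: [-0.001, 0.733, 0.681, -0.001]
wrist_force: [-0.1, -0.2, 0.3]
finger_gap: 0.0125
```

```bash
python3 - <<'E'
from tgt import *
T,s=tool(); print(s["tcp_pos"],np.degrees(np.arctan2(T[1,0],T[0,0])),s["finger_gap"],s["wrist_force"])
shot("wrist","w22");T,s=tool(); print(s["tcp_pos"])
print(move_for([CL[0][0],CL[0][1],.212],YW))
E
```

```text
[0.52157083 0.06357178 0.31405643] 85.76679200637892 0.012523863057165205 [-0.07618666 -0.17138697  0.27517297]
[0.52189305 0.06310211 0.31453728]
([0.07, 0.02, 10.25], -0.1, 'j6', 0.04)
```

View pics/w22.png

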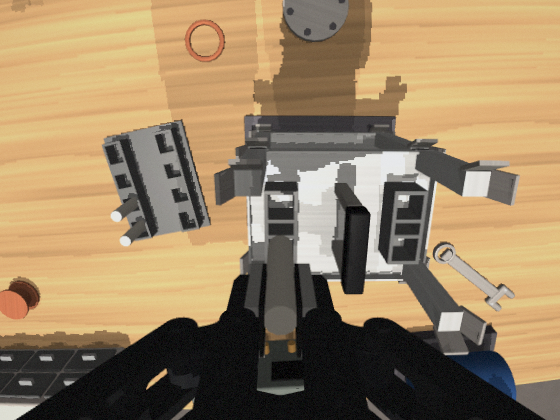

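Request:
apply_moves(moves=[[[0,0,3],0,0],[[0,0,5.5],0,0],[[0,0,6.8],0,0],[[0,0,7.8],0,0],[[0,0,8.8],0,0],[[0,0,9.7],0,0],[[0,0,10.2],0,0],[[0,0,10.2],0,0],[[0,0,10.2],0,0],[[0,0,10.2],0,0.35]])

```text
clock: 35.65
tcp_pos: [0.5225, 0.0637, 0.2137]
orientation: [0.0, 0.733, 0.68, 0.0]
wrist_force: [0.0, -0.1, 0.5]
finger_gap: 0.0291
```

```bash
python3 - <<'E'
from tgt import *
T,s=tool(); print(s["tcp_pos"],np.degrees(np.arctan2(T[1,0],T[0,0])),s["finger_gap"],s["wrist_force"])
shot("wrist","w23");T,s=tool(); print(s["tcp_pos"])
print(move_for([.5909,-.1268,.15],np.radians(97.3)))
E
```

```text
[0.5225084  0.06372922 0.21371231] 85.73875714898175 0.029127020682528988 [ 0.01140298 -0.11279336  0.54927732]
[0.52247908 0.06371387 0.21366608]
([-18.49, 8.23, 6.37], -11.6, 'j6', 0.04)
```

View pics/w23.png

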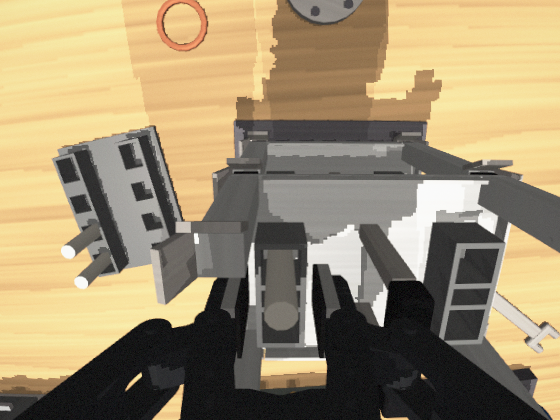

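Request:
apply_moves(moves=[[[0,0,0],0,0.35],[[0,0,-4],0,0.35],[[0,0,-9],0,0.35],[[-2,1,-11],-3,0.4],[[-7,3.1,-11],-6,0.4],[[-12,5.3,-11],-9,0.4],[[-17,7.5,-9],-11.6,0.4],[[-18.5,8.2,-4],-11.6,0.4],[[-18.5,8.2,2],-11.6,0.4],[[-18.5,8.2,6.4],-11.6,0.4]])

```text
clock: 36.95
tcp_pos: [0.5893, -0.1272, 0.1464]
orientation: [-0.001, 0.661, 0.751, -0.0]
wrist_force: [0.6, -0.2, 0.0]
finger_gap: 0.0342
```

Request:
apply_moves(moves=[[[0,0,0],0,0.4],[[0,0,3],0,0.4],[[0,0,6],0,0.4],[[0,0,9],0,0.4],[[0,0,10.6],0,0.4],[[0,0,10.6],0,0.4],[[0,0,10.6],0,0.4],[[0,0,10.6],0,0],[[0,0,10.6],0,0],[[0,0,10.6],0,0]])

```text
clock: 38.2
tcp_pos: [0.5913, -0.1272, 0.0447]
orientation: [0.001, 0.66, 0.751, 0.001]
wrist_force: [-1.0, 0.2, 6.2]
finger_gap: 0.0126
```

```bash
python3 - <<'E'
from tgt import *
T,s=tool(); print(s["tcp_pos"],np.degrees(np.arctan2(T[1,0],T[0,0])),s["finger_gap"],s["wrist_force"])
shot("wrist","w24")
for i in (0,1,2): print(move_for([CL[i][0],CL[i][1],.33],YW))
E
```

```text
[ 0.59128245 -0.12718932  0.04473166] 97.3375871511339 0.012599424257176188 [-0.95685334  0.23686352  6.17650239]
([19.79, -4.37, -28.56], 11.6, 'j6', -0.47)
([29.59, -2.36, -28.56], 11.6, 'j6', -0.47)
([19.07, -0.84, -28.55], 11.6, 'j6', -0.47)
```

View pics/w24.png

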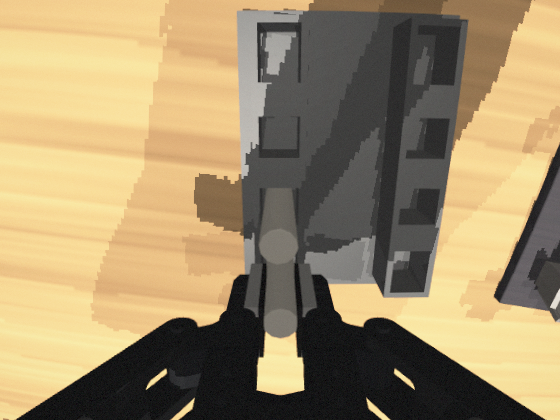

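Request:
apply_moves(moves=[[[0,0,-4],0,0],[[0,0,-10],0,0],[[0,0,-16],3,0],[[0,0,-22],6,0],[[1,0,-27],9,0],[[6,-0.5,-28.5],11.6,0],[[12,-1,-28.5],11.6,0],[[18,-1.5,-28.5],11.6,0],[[24,-2,-28.5],11.6,0],[[29.6,-2.4,-28.5],11.6,0]])

```text
clock: 39.5
tcp_pos: [0.5278, 0.1654, 0.3284]
orientation: [0.0, 0.733, 0.68, 0.0]
wrist_force: [1.6, -0.4, -0.2]
finger_gap: 0.0121
```

Request:
apply_moves(moves=[[[0,0,1],0,0],[[0,0,2],0,0],[[0,0,2],0,0],[[0,0,2],0,0],[[0,0,2],0,0],[[0,0,2],0,0],[[0,0,2],0,0],[[0,0,2],0,0],[[0,0,2],0,0],[[0,0,2],0,0]])

```text
clock: 40.75
tcp_pos: [0.5286, 0.1637, 0.3082]
orientation: [-0.0, 0.733, 0.68, 0.0]
wrist_force: [-0.4, -0.2, 0.5]
finger_gap: 0.0123
```

```bash
python3 - <<'E'
from tgt import *
T,s=tool(); print(s["tcp_pos"],np.degrees(np.arctan2(T[1,0],T[0,0])),s["finger_gap"],s["wrist_force"])
shot("wrist","w25")
print(move_for([CL[1][0],CL[1][1],.2105],YW))
E
```

```text
[0.52860236 0.16369034 0.30824193] 85.74519044305617 0.012323314120020813 [-0.44927042 -0.19599687  0.50705234]
([-0.01, 0.07, 9.77], -0.0, 'j6', 0.23)
```

View pics/w25.png

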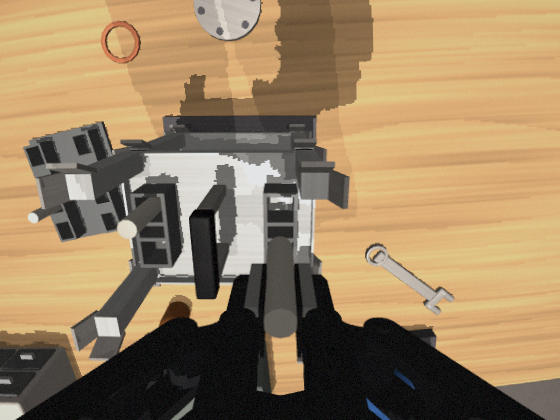

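Request:
apply_moves(moves=[[[0,0.07,3],0,0],[[0,0.07,5],0,0],[[0,0.07,6.4],0,0],[[0,0.07,7.4],0,0],[[0,0.07,8.4],0,0],[[0,0.07,9.3],0,0],[[0,0.07,9.7],0,0],[[0,0.07,9.7],0,0],[[0,0.07,9.7],0,0],[[0,0.07,9.7],0,0.35]])

```text
clock: 42.05
tcp_pos: [0.5296, 0.1636, 0.2117]
orientation: [0.0, 0.733, 0.68, 0.0]
wrist_force: [0.0, -0.4, 0.7]
finger_gap: 0.0288
```

```bash
python3 - <<'E'
from tgt import *
T,s=tool(); print(s["tcp_pos"],np.degrees(np.arctan2(T[1,0],T[0,0])),s["finger_gap"],s["wrist_force"])
shot("wrist","w26")
print(move_for([.5591,-.131,.15],np.radians(97.3)))
E
```

```text
[0.52962511 0.1636351  0.21171989] 85.73906358700421 0.02883920851092313 [ 0.01807251 -0.37689434  0.73921301]
([-29.16, 5.13, 6.16], -11.6, 'j6', 0.23)
```

View pics/w26.png

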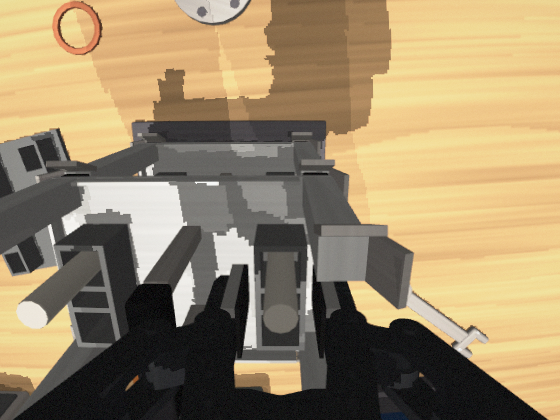

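Request:
apply_moves(moves=[[[0,0,0],0,0.35],[[0,0,-4],0,0.35],[[0,0,-9],0,0.35],[[-2,0.4,-11],-2,0.4],[[-8,1.4,-11],-4,0.4],[[-14,2.5,-11],-6,0.4],[[-20,3.5,-11],-9,0.4],[[-26,4.6,-11],-11.6,0.4],[[-29.2,5.1,-7],-11.6,0.4],[[-29.2,5.1,-1],-11.6,0.4]])

```text
clock: 43.35
tcp_pos: [0.5603, -0.1351, 0.2218]
orientation: [0.003, 0.662, 0.749, 0.001]
wrist_force: [1.5, -0.1, 0.1]
finger_gap: 0.0343
```

Request:
apply_moves(moves=[[[0,0,4],0,0.4],[[0,0,8],0,0.4],[[0,0,8],0,0.4],[[0,0,8],0,0.4],[[0,0,8],0,0.4],[[0,0,8],0,0.4],[[0,0,8],0,0.4],[[0,0,8],0,0.4],[[0,0,8],0,0.4],[[0,0,8],0,0.4]])

```text
clock: 44.6
tcp_pos: [0.5584, -0.1314, 0.1412]
orientation: [-0.0, 0.66, 0.751, 0.0]
wrist_force: [-0.0, -0.4, -0.2]
finger_gap: 0.0342
```

```bash
python3 - <<'E'
from tgt import *
T,s=tool(); print(s["tcp_pos"],np.degrees(np.arctan2(T[1,0],T[0,0])),s["finger_gap"],s["wrist_force"])
c=shot("wrist","w27")
print(move_for([.5591,-.131,.045],np.radians(97.3)))
E
```

```text
[ 0.55843059 -0.13137964  0.14115629] 97.33753532051226 0.0342281779728492 [-0.03234682 -0.43257305 -0.23838153]
([0.03, 0.07, 9.62], 0.0, 'j6', -0.5)
```

View pics/w27.png

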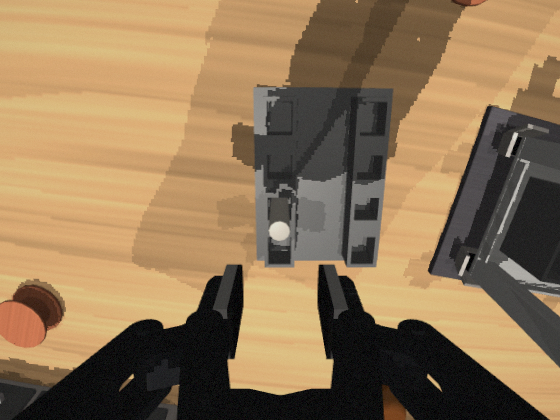

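Last rod (top at pixel 279,231) is where expected, between the jaws; descending and gripping.

Request:
apply_moves(moves=[[[0,0.05,3],0,0.4],[[0,0.05,6],0,0.4],[[0,0.05,8.5],0,0.4],[[0,0.05,9.6],0,0.4],[[0,0.05,9.6],0,0.4],[[0,0.05,9.6],0,0.4],[[0,0.05,9.6],0,0],[[0,0.05,9.6],0,0],[[0,0.05,9.6],0,0],[[0,0.05,9.6],0,0]])

```text
clock: 45.9
tcp_pos: [0.5599, -0.1317, 0.0464]
orientation: [0.001, 0.66, 0.751, 0.0]
wrist_force: [-0.1, 0.2, 5.6]
finger_gap: 0.0123
```

```bash
python3 - <<'E'
from tgt import *
T,s=tool(); print(s["tcp_pos"],np.degrees(np.arctan2(T[1,0],T[0,0])),s["finger_gap"],s["wrist_force"])
for i in (2,3): print(move_for([CL[i][0],CL[i][1],.33],YW))
E
```

```text
[ 0.55986818 -0.13165226  0.04644636] 97.3374778870005 0.012279826581578902 [-0.05037456  0.19475189  5.61365481]
([19.12, 2.32, -28.37], 11.6, 'j6', -0.5)
([28.91, 4.33, -28.38], 11.6, 'j6', -0.5)
```

Request:
apply_moves(moves=[[[0,0,-4],0,0],[[0,0,-10],0,0],[[0,0,-16],3,0],[[0,0,-22],6,0],[[0.5,0,-27],9,0],[[5,0.6,-28.4],11.6,0],[[10,1.2,-28.4],11.6,0],[[15,1.8,-28.4],11.6,0],[[19.1,2.3,-28.4],11.6,0],[[19.1,2.3,-27],11.6,0]])

```text
clock: 47.15
tcp_pos: [0.5575, 0.0637, 0.3159]
orientation: [0.001, 0.731, 0.682, 0.001]
wrist_force: [-0.6, -0.2, -2.0]
finger_gap: 0.0125
```

Request:
apply_moves(moves=[[[0,0,0.5],0,0],[[0,0,0.5],0,0],[[0,0,0.5],0,0],[[0,0,0.5],0,0],[[0,0,0.5],0,0],[[0,0,0.5],0,0],[[0,0,0.5],0,0],[[0,0,0.5],0,0],[[0,0,0.5],0,0],[[0,0,0.5],0,0]])

```text
clock: 48.4
tcp_pos: [0.5574, 0.0611, 0.3103]
orientation: [0.0, 0.733, 0.68, 0.0]
wrist_force: [-0.7, -0.5, -0.9]
finger_gap: 0.0125
```

```bash
python3 - <<'E'
from tgt import *
T,s=tool(); print(s["tcp_pos"],np.degrees(np.arctan2(T[1,0],T[0,0])),s["finger_gap"],s["wrist_force"])
shot("wrist","w28")
print(move_for([CL[2][0],CL[2][1],.212],YW))
E
```

```text
[0.55741669 0.06106095 0.31025098] 85.7420002714138 0.012521469845754564 [-0.67750011 -0.49159667 -0.85419175]
([0.01, 0.05, 9.82], -0.0, 'j6', 0.04)
```

View pics/w28.png

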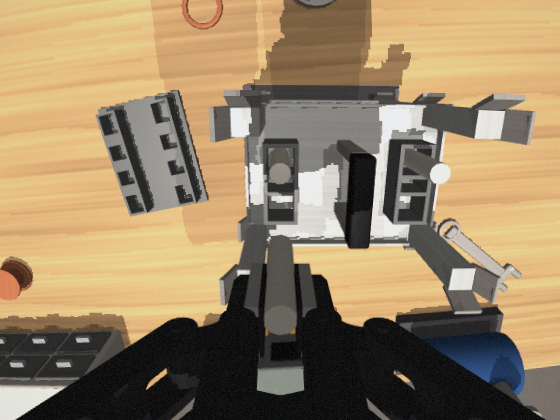

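Request:
apply_moves(moves=[[[0,0.05,3],0,0],[[0,0.05,5],0,0],[[0,0.05,6.4],0,0],[[0,0.05,7.4],0,0],[[0,0.05,8.4],0,0],[[0,0.05,9.3],0,0],[[0,0.05,9.8],0,0],[[0,0.05,9.8],0,0],[[0,0.05,9.8],0,0],[[0,0.05,9.8],0,0.35]])

```text
clock: 49.7
tcp_pos: [0.5582, 0.061, 0.2127]
orientation: [0.0, 0.733, 0.68, 0.0]
wrist_force: [1.2, -0.0, 1.0]
finger_gap: 0.0289
```

```bash
python3 - <<'E'
from tgt import *
T,s=tool(); print(s["tcp_pos"],s["finger_gap"],s["wrist_force"])
shot("wrist","w29")
E
```

```text
[0.55819963 0.06097565 0.21273753] 0.028901408026406353 [ 1.16008876 -0.03738832  1.01390504]
```

View pics/w29.png

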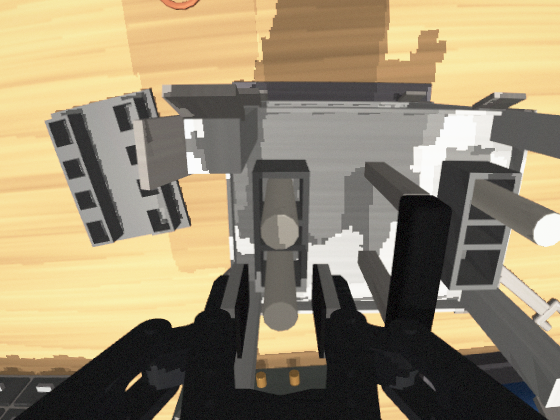

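Request:
apply_moves(moves=[[[0,0,0],0,0.35],[[0,0,-4],0,0.35],[[0,0,-9],0,0.35],[[0,0,-14],0,0.35],[[2,-4,-18],0,0.35],[[4,-9,-18],0,0.6],[[5,-13,-18],0,1],[[5,-13,-18],0,1],[[5,-13,-18],0,1],[[5,-13,-18],0,1]])

```text
clock: 51.0
tcp_pos: [0.4329, 0.1202, 0.3919]
orientation: [-0.0, 0.733, 0.68, -0.0]
wrist_force: [-0.5, 0.1, -0.0]
finger_gap: 0.0854
```

```bash
python3 - <<'E'
from tgt import *
T,s=tool(); print(s["tcp_pos"],s["finger_gap"],s["wrist_force"])
shot("wrist","w30");shot("scene","s30");shot("side","d30")
crop("w30",140,110,420,320,2.8,"w30c");crop("s30",270,110,400,240,5,"s30c");crop("d30",200,110,340,240,5,"d30c")
E
```

```text
[0.43293055 0.1201852  0.39186814] 0.08538913485274228 [-0.49432639  0.10284469 -0.00576192]
```

View pics/w30c.png

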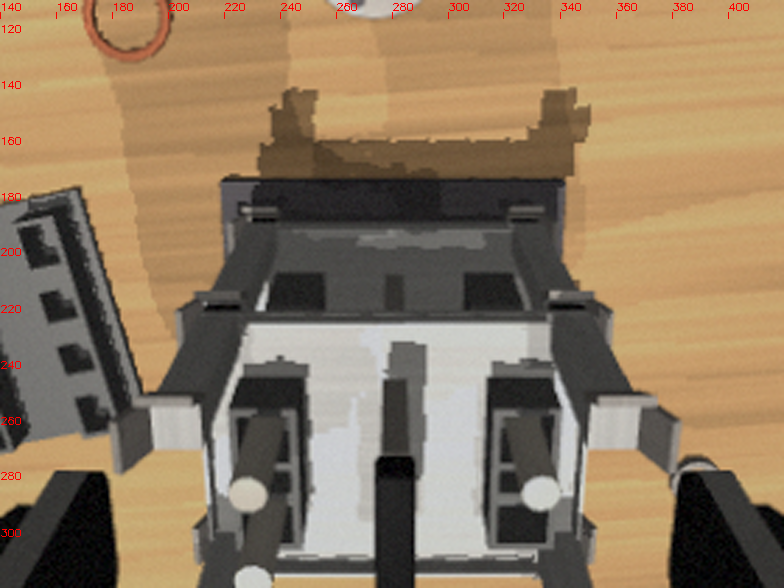

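View pics/s30c.png

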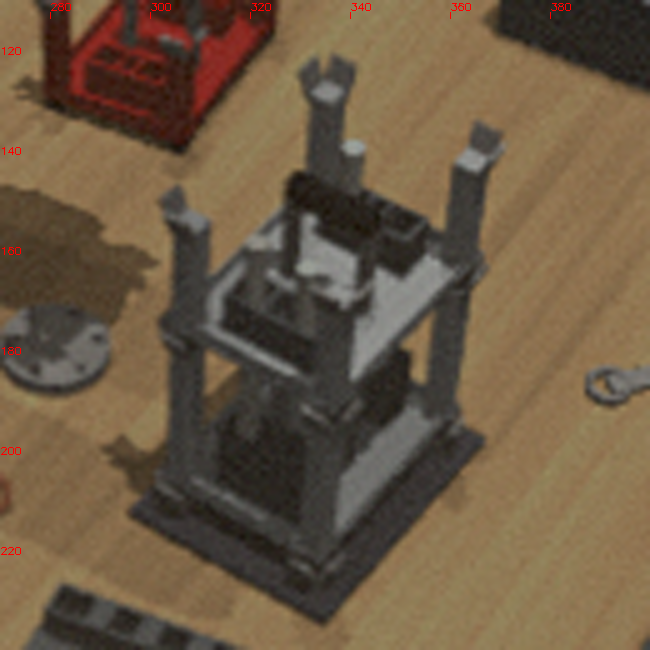

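View pics/d30c.png

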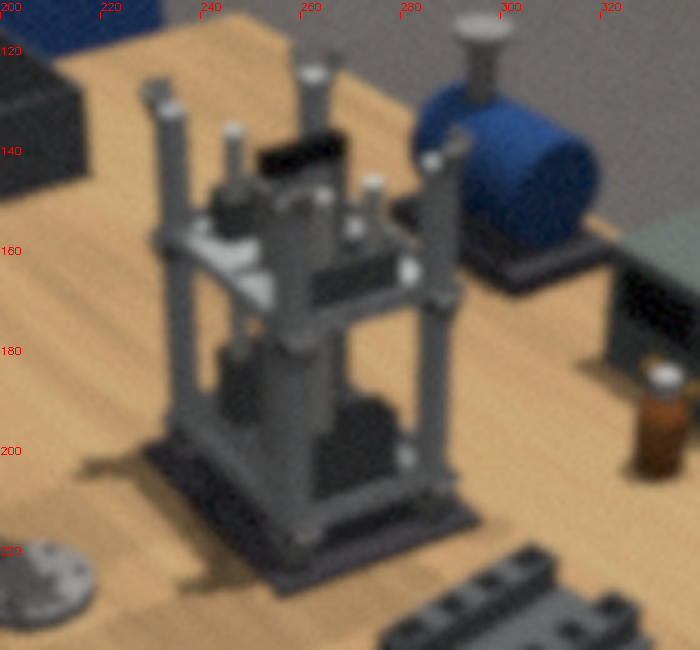

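View pics/s30.png

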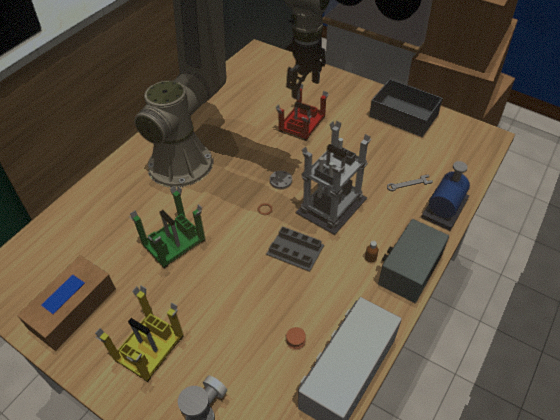

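```bash
python3 - <<'E'
from tgt import *
c=load("d30"); s=load("s30")
M=np.array([(-50,70,0),(50,70,0),(-50,-70,0),(50,-70,0)])/1000
S=[(270+a/5,110+b/5) for a,b in [(326,92),(475,160),(190,220),(335,289)]]
D=[(200+a/5,110+b/5) for a,b in [(170,110),(313,75),(288,203),(432,162)]]
for nm,cam,o in(("scene",s,S),("side",c,D)):
    print(nm,(np.array(o)-proj(cam,place(TR,M)+[0,0,.252])).round(1).tolist())
E
```

```text
scene [[0.1, 1.2], [1.2, 1.3], [0.2, 1.0], [-0.2, -0.0]]
side [[0.7, 0.9], [0.5, 1.0], [0.5, 0.8], [-0.8, 1.0]]
```

```bash
python3 - <<'E'
from workcell import env
print(env.hand_in()); print(env.get_state()["clock"])
E
```

```text
the job is handed in; nothing more can be done
None
the job is handed in; nothing more can be done
```

The job is finished and handed in at about 51 s on the robot clock, well inside the 210 s limit. I did everything in the order asked:
1. The grey tall tray went onto the carrier.
2. Both long rods in the rack went into cells 0 and 1 of that tray.
3. The grey shallow tray went on top, empty.
4. All three short rods went into cells 0, 1 and 2 of the shallow tray.

The last pictures show the rack empty and every rod upright in its own cell. The gripper was open and touching nothing.

**Seating:** Fits to the column tops and cells put both trays within about 0.5 mm of one shared pose, at the heights expected when seated. In the scene and side cameras the upper tray's four column tops lie within about 1.3 pixels of that pose, so it looks level.

**Readings that disagreed:**
- Fits to the handle bars came out about 3 mm lower in x than the fits to the column tops and cells.
- The first scene and side estimates were up to about 8 mm off the wrist camera. I worked from the wrist camera, and every grasp and fit went as expected with it.
- The feet were not seen in close-up after release. That they are fully home rests on the height fits and the tool height at contact.

The bystanders and the coloured look-alikes were not touched, and the shallow tray was where I measured it when I picked it up.

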